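# Load the casting-tree post in order

## Task

In the wax-casting workshop, take the three parts for the next tree from the blue tray and thread them onto the upright steel post of the black stand: first the light green spacer, then the brass washer, then the dark teal bushing with its flange down. Each must lie flat on the one below, with nothing else between them; let go and leave the stack at rest.

Things in the scene. Friction and masses are not known exactly. Their poses are not given: they have to be found in the camera images.
- seat (a point): Point on the stand: top of its black base plate at the post's axis, z up. The stand is fixed; the plate is 110 x 110 mm and 10 mm thick and lies on the table (top 10 mm above it). From the plate's centre rises a tapered steel post, 70 mm tall above the plate: 22 mm in diameter at the plate, narrowing evenly to 10 mm near the top, with a blunt tip of 7 mm. Stand and tray may each be on the robot's left or right.
- spacer: Light green wax spacer: a plain tube, 42 mm outside, 30 mm bore, 22 mm tall, about 25 g. Origin: centre of its underside, z along its bore, up. It stands upright on the 5 mm thick floor of the blue parts tray (260 x 370 mm, fixed, rim 16 mm above the table). The tray also holds two bystanders, of no use here: a pink tube of the same size and a solid mid-blue disc without a hole.
- washer: Thick brass washer: 50 mm outside, 30 mm bore, 14 mm thick, about 150 g, with plain square edges. Origin: centre of its underside, z up. Lies flat on the tray's floor, so it must be pinched with the finger ends close to that floor or they slip off over the top.
- bushing: Dark teal bushing, 26 mm tall, 30 mm bore, about 30 g: a flange 48 mm in diameter and 5 mm thick at the bottom, above it a sleeve 40 mm in diameter and 21 mm tall. Origin: centre of the flange's underside, z up the sleeve. Stands flange down on the tray's floor. Free space round each part in the tray is at least 25 mm.
There are look-alikes about, which are no part of the job. Of the things shaped like the spacer, the green one is meant. There is more than one size of the washer; the job needs the middle-sized.

How it is judged (in metres and radians):
At the end, for the whole second after the job is handed in: On the stand's post, all at rest: the spacer on the base plate, the washer on the spacer (22 mm above the plate), the bushing flange down on the washer (36 mm above the plate); each underside within 5 mm of that height, within 13 mm of the post's axis, and level within about 10 degrees (z of spacer in the frame of seat between -0.005 and 0.005 m and horizontal distance between each of spacer, washer, bushing and seat below 0.013 m and angle between each of spacer, washer, bushing's own z axis and vertical below 0.17 rad and linear speed of each of spacer, washer, bushing below 0.02 m/s and z of washer in the frame of seat between 0.017 and 0.027 m and z of bushing in the frame of seat between 0.031 and 0.041 m); the robot touches nothing.
It also fails if it takes over 64 s, if anything falls off the work surface, if the arm or the gripper's body presses on something with over 40 N, if the wrist force passes 120 N, or if a joint passes its speed limit or range.

## Robot

A 6-joint arm with a two-finger parallel gripper is mounted at the origin on the work surface. World frame = base frame: x ahead of the robot, y to its left, z up, the work surface at z = 0. Lengths are in mm, angles in rad, forces in N, time in s.
With the tool pointing down it reaches from about 325 to 900 mm from the base axis. Payload 6.1 kg.
Tool frame: the origin (TCP) lies at the very end of the fingers, on their centre line; the grasp point (between the pads) lies 19 mm behind it; z points along the fingers, y is the direction in which the jaws open and shut (so a half turn about z gives the same grasp; the last joint's range is limited). The gripper opens to 87 mm and grips with 3 to 60 N. Pads are 19 mm wide; open, the fingers measure 117 mm over their backs; the gripper's body (75 mm by 190 mm) begins 51 mm behind the grasp point.
Start: joints at [-1.317, 0.22, 1.526, -0, 1.395, -0.126], TCP at [231.702, -580.456, 187.438] pointing down, gripper open.
Joint ranges: [-2.98, 2.98], [-0.91, 2.08], [0.09, 2.57], [-1.24, 4.39], [0.2, 2.65], [-2.68, 2.68]. Speed limits (rad/s): [2.57, 2.57, 3.01, 3.14, 3.14, 3.14].

## Interface

Orientations are given as [roll, pitch, yaw] about the fixed x, y, z axes, in that order (R = Rz(yaw) Ry(pitch) Rx(roll)).
In Python, from station import robot, imaging, job, finder gives the robot as it stands. The module is installed in compiled form; this text tells all that it offers.
- The arm moves only by the tool apply_moves, never from a script. Its argument "moves" is one flat list of numbers, 6 for each row, row after row: the shift along the tool's x, y, z in cm, then the turn, a rotation vector about the tool's x, y, z in degrees. In form: [dx, dy, dz, wx, wy, wz, dx, dy, dz, wx, wy, wz, ...]. A call has 1 to 12 rows; each row shifts and turns the pose as measured when the row begins, along the tool's axes as they then stand; what a row does not reach is not made up. A row lasts 1/12 s, in which the tool goes at most 41.7 mm and 7.16 degrees, less where a joint would pass 70% of its speed; a pose out of reach is approached as far as the arm can. A call is refused whole if a number of a shift passes 4.17 or a number of a turn 7.16, either way. A call with a gripper value outside its range is refused whole. "claw" is the finger opening in cm, from 0 to 8.7, set as the call begins (left out, the last holds). The fingers move at their own pace and stop on an object; "newtons" is the grip in N (left out, the last holds). Time passes only in rows, so rows that do not move let the fingers close. It gives the time, the measured TCP pose, the force and the opening at its end, in the units of the state.
- robot.sense(): the state, without advancing time (a new reading comes with each control period).
- imaging.snapshot(name): name is "side" or "top" or "wrist"; returns the picture (480x640x3 uint8, red, green, blue); there is no depth.
- imaging.camera_params(name): a dict with "K" (3x3 intrinsics, pixels), "R" (3x3) and "t" (3): a world point X has camera coordinates R X + t; the wrist camera has in their place "tool_from_camera" (4x4, takes a point from camera to tool coordinates, whose origin is the TCP and whose axes are the flange's). Camera axes: x right, y down, z forward; pixel columns grow to the right and rows downward; lengths in mm; the calibration is good to about 2 mm. A picture is of the moment at which its call begins: read the wrist's pose just before it. camera_params takes no time and is no camera call.
- job.close_job(): hands the job in, once; it reports no verdict.
Trained networks look in the newest picture that a camera, given by its name, has taken for a name from the list of things; names that differ only in an ending like _2 or _b are one class to them, and where a whole thing is asked for, a point or a joint stands for the part that bears it (a point fixed in the world has none). Each returns a list of dicts, best first, with "confidence" (0 to 1); they miss things now and then, are a little off and sometimes report something else, mostly with a low value. They report only what shows in the picture. A call takes as long as a camera call. They do not tell look-alikes from the thing itself.
- finder.find_in(thing, camera): "centre" ([x, y, z] in mm, in world coordinates, good to about 4 mm: the middle of the surface that is visible of it).
- finder.outline_of(thing, camera): "mask" (480x640 bool, what is visible of it).
The state is a dict: "t": time; "q": joint angles; "dq": joint speeds; "joint_efforts": joint torques, N m; "tcp_pos": TCP position; "tcp_rot": TCP orientation; "contact_force": force on the tool from outside, world axes, zero at the start; "moment": the same for the moment, N m; "opening": finger opening in mm.
Only numpy, scipy, OpenCV 4.12 (cv2) and the standard library are available. Lean on these libraries where they do the work, as an engineer would, in place of code of your own. Each camera call takes 0.05 s, during which the arm holds its last target.

## Working session

There is one attempt and no reset: what is moved stays moved. The work goes in short steps, Python scripts to look and compute and a tool call to move; the robot and the scene stay as the last step left them, time stands still between calls to the robot, and variables do not carry over. Pictures are saved under pics/ and viewed, and the job is handed in when it is done.

Besides the shell and the picture viewer there is one more tool, called after ">>>" in YAML: its name, and indented under it one key for each argument. apply_moves: Moves the arm, as the interface text tells. Its arguments: {"type":"object","properties":{"moves":{"type":"array"},"claw":{"type":"number"},"newtons":{"type":"number"}},"required":["moves"]}

```bash
mkdir -p pics; ls; python3 - <<'E'
from station import robot, imaging, job, finder
import cv2
s=robot.sense(); print({k:s[k] for k in ('t','tcp_pos','tcp_rot','opening','contact_force')})
for n in ('top','side'):
    p=imaging.snapshot(n); cv2.imwrite(f'pics/{n}0.png',p[:,:,::-1])
    c=imaging.camera_params(n); print(n,c)
    for th in ('spacer','washer','bushing','seat'):
        for r in finder.find_in(th,n): print(th,r['confidence'],r['centre'])
print(imaging.camera_params('wrist'))
E
```

```text
pics
{'t': 0.0, 'tcp_pos': array([ 231.5261531 , -579.80127241,  186.3248441 ]), 'tcp_rot': array([-3.13967455e+00, -2.14033732e-04,  3.79816682e-01]), 'opening': 87.16769445166344, 'contact_force': array([0.14675326, 0.74815544, 0.05076614])}
top {'K': array([[550.77504604,   0.        , 314.3049343 ],
       [  0.        , 550.77504604, 237.07783354],
       [  0.        ,   0.        ,   1.        ]]), 'R': array([[-2.22732064e-03, -9.99966643e-01,  7.85825060e-03],
       [-9.87845390e-01,  9.78821549e-04, -1.55436571e-01],
       [ 1.55423694e-01, -8.10894371e-03, -9.87814618e-01]]), 't': array([ -9.49588474, 511.860604  , 923.11832476])}
spacer 0.77 [471.5, -232.8, 24.3]
spacer 0.61 [325.4, -148.8, 19.7]
spacer 0.58 [335.6, -285.9, 22.5]
spacer 0.58 [577.6, -183.9, 19.0]
washer 0.77 [743.0, -158.6, 18.9]
bushing 0.72 [579.9, -184.4, 19.3]
seat 0.95 [515.4, 175.2, 7.5]
side {'K': array([[442.2137361 ,   0.        , 316.77811291],
       [  0.        , 442.2137361 , 238.84779325],
       [  0.        ,   0.        ,   1.        ]]), 'R': array([[ 0.95280604, -0.30353944, -0.00494
[... 216 characters left out ...]
-153.5, 18.2]
spacer 0.77 [468.6, -238.8, 25.5]
washer 0.75 [597.4, -95.9, 22.0]
washer 0.44 [606.1, 49.1, 4.9]
bushing 0.61 [581.7, -192.7, 23.4]
seat 0.62 [513.0, 172.6, 15.8]
{'K': array([[357.68232527,   0.        , 322.72217044],
       [  0.        , 357.68232527, 236.82377136],
       [  0.        ,   0.        ,   1.        ]]), 'tool_from_camera': array([[ 4.86685354e-04, -9.61029472e-01, -2.76445506e-01,
         7.57468478e+01],
       [ 9.99999422e-01,  2.02735625e-04,  1.05572403e-03,
         1.64470942e+00],
       [-9.58536553e-04, -2.76445860e-01,  9.61029015e-01,
        -1.95992997e+02],
       [ 0.00000000e+00,  0.00000000e+00,  0.00000000e+00,
         1.00000000e+00]])}
```

View pics/top0.png

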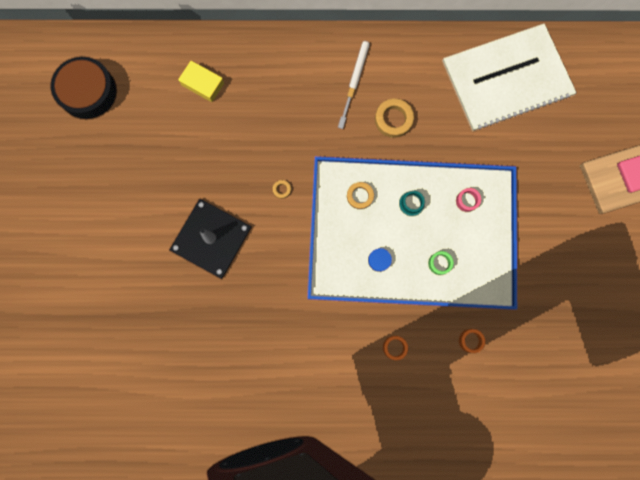

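View pics/side0.png

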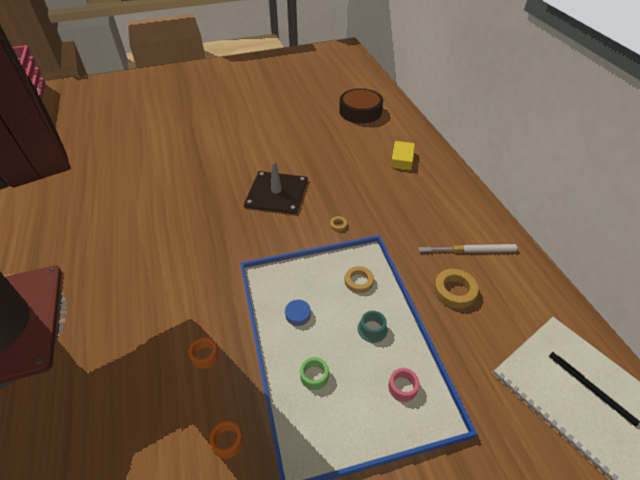

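```bash
cat > h.py <<'E'
from station import robot, imaging, job, finder
import cv2, numpy as np
def ray(n,uv,z):
    c=imaging.camera_params(n); d=np.linalg.inv(c['K'])@np.array([uv[0],uv[1],1.]); 
    if n=='wrist':
        s=robot.sense(); from scipy.spatial.transform import Rotation as Ro
        T=c['tool_from_camera']; R=Ro.from_euler('xyz',s['tcp_rot']).as_matrix()
        o=R@T[:3,3]+s['tcp_pos']; v=R@T[:3,:3]@d
    else:
        o=-c['R'].T@c['t']; v=c['R'].T@d
    return o+v*(z-o[2])/v[2]
def hull(m):
    k,l,st,_=cv2.connectedComponentsWithStats(m.astype(np.uint8)); i=1+np.argmax(st[1:,4])
    p=cv2.convexHull(np.argwhere(l==i)[:,::-1].astype(np.int32)); M=cv2.moments(p)
    return np.array([M['m10']/M['m00'],M['m01']/M['m00']]),M['m00'],p
E
python3 - <<'E'
from h import *
R={n:imaging.snapshot(n) for n in('top','side')}
win={'top':{'spacer':(442,262),'washer':(361,195),'bushing':(412,203)},'side':{'spacer':(314,374),'washer':(359,279),'bushing':(373,326)}}
H={'spacer':16,'washer':12,'bushing':18}
for n in R:
    hsv=cv2.cvtColor(R[n],cv2.COLOR_RGB2HSV)
    for th,(u,v) in win[n].items():
        m=np.zeros((480,640),bool); sl=np.s_[v-24:v+25,u-24:u+25]
        h,s,_=[hsv[sl][...,i] for i in range(3)]
        lo,hi={'spacer':(45,75),'washer':(10,28),'bushing':(78,100)}[th]
        m[sl]=(s>90)&(h>=lo)&(h<=hi)
        c,a,p=hull(m); x,y,w,hh=cv2.boundingRect(p)
        P=ray(n,c,H[th]); P2=ray(n,(x,v),H[th]);P3=ray(n,(x+w,v),H[th])
        print(n,th,c.round(1),P.round(1),'width',np.linalg.norm(P3-P2).round(1))
for c in [(201,205),(244,228),(220,272),(175,248),(210,238.2)]: print(ray('top',c,11).round(1))
cv2.imwrite('pics/st.png',np.hstack([cv2.resize(R['top'][180:300,150:270],(400,400)),cv2.resize(R['side'][140:240,220:320],(400,400))])[:,:,::-1])
for th in('seat',):
  for n in R:
    o=finder.outline_of(th,n)[0]; c,a,p=hull(o['mask']); print(n,c,ray(n,c,10))
E
```

```text
top spacer [440.8 262.5] [ 469.5 -235.9   16. ] width 44.7
top washer [360.  194.9] [594.  -94.1  12. ] width 49.3
top bushing [411.9 202.6] [ 578.3 -187.3   18. ] width 45.3
side spacer [314.1 373.1] [ 472.5 -234.7   16. ] width 41.7
side washer [358.8 279.1] [597.2 -93.2  12. ] width 49.6
side bushing [371.2 324.7] [ 581.1 -186.5   18. ] width 43.5
[575.6 195.1  11. ]
[533.1 116.3  11. ]
[453.6 157.6  11. ]
[496.8 239.3  11. ]
[514.6 177.1  11. ]
top [210.25506309 238.60447259] [513.97771201 176.78945763  10.        ]
side [276.10766094 190.14506391] [519.10943994 176.64145948  10.        ]
```

View pics/st.png

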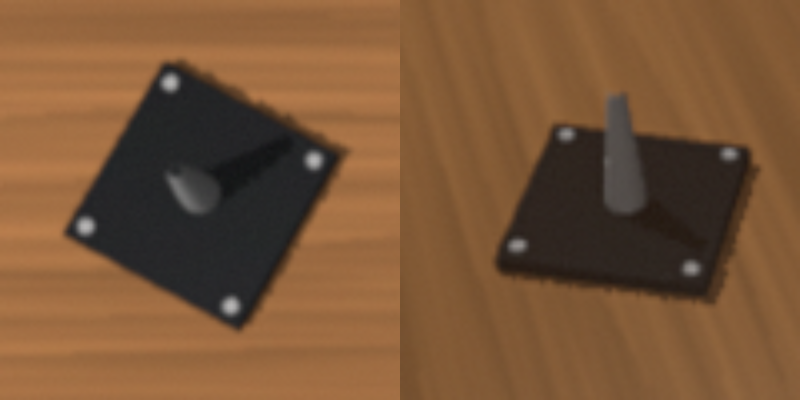

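>>> apply_moves:
  moves: [3, 0, 0, 0, 0, 5.4, 3, 0, 0, 0, 0, 5.4, 3, -1, 0, 0, 0, 5.4, 3, -1, 0, 0, 0, 5.5, 1.5, -3.6, 0, 0, 0, 0, 1.5, -3.6, 0, 0, 0, 0, 1.5, -3.6, 0, 0, 0, 0, 1.5, -3.6, 0, 0, 0, 0, 1.5, -3.6, 0, 0, 0, 0, 1.5, -3.6, 0, 0, 0, 0, 1, -3.6, 0, 0, 0, 0, 0, 0, 0, 0, 0, 0]
  claw: 6.5
  newtons: 20

```text
t: 1.7
tcp_pos: [457.2, -272.9, 185.2]
tcp_rot: [3.141, -0.001, -0.027]
contact_force: [-0.2, -0.5, -0.7]
opening: 64.9
```

```bash
cat >> h.py <<'E'
HS={'spacer':(45,75),'washer':(10,28),'bushing':(78,100)}
def wcheck(th,z,save=None,show=True):
    """all blobs of that colour in wrist picture, on plane z"""
    im=imaging.snapshot('wrist'); hsv=cv2.cvtColor(im,cv2.COLOR_RGB2HSV); lo,hi=HS[th]
    m=(hsv[...,1]>90)&(hsv[...,0]>=lo)&(hsv[...,0]<=hi)
    k,l,st,_=cv2.connectedComponentsWithStats(m.astype(np.uint8))
    for i in range(1,k):
        if st[i,4]<300: continue
        c,a,p=hull(l==i); print(th,c.round(1),'box',st[i,:4],ray('wrist',c,z).round(1))
    if save: cv2.imwrite(f'pics/{save}.png',im[:,:,::-1])
E
python3 - <<'E'
from h import *
wcheck('spacer',16,'w1'); 
for th,z in(('washer',12),('bushing',18)):wcheck(th,z)
s=robot.sense();print(s['tcp_pos'],s['tcp_rot'])
E
```

```text
spacer [284.3 197.4] box [264 177  41  42] [ 471.5 -238.6   16. ]
washer [319.7 172.3] box [  0   0 640 364] [ 495.  -278.2   12. ]
washer [124.8  69.2] box [96 40 59 59] [596.6 -97.   12. ]
washer [402.5 374.9] box [215 347 424  50] [ 249.9 -371.    12. ]
bushing [223.8  82. ] box [198  57  52  52] [ 581.8 -192.3   18. ]
[ 455.65992314 -278.90957997  185.47455314] [ 3.13747095e+00 -2.25502400e-04 -3.01759300e-02]
```

View pics/w1.png

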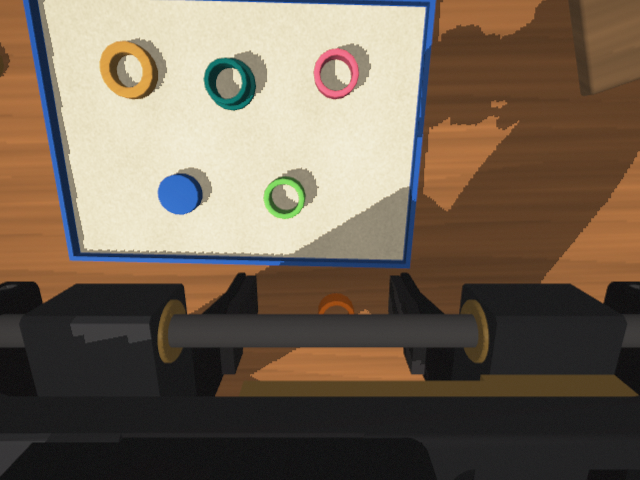

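>>> apply_moves:
  moves: [0.8, -2.1, 0, 0, 0, -1.7, 0.8, -2.1, 0, 0, 0, 0, 0, 0, 3.5, 0, 0, 0, 0, 0, 3.5, 0, 0, 0, 0, 0, 3.5, 0, 0, 0, 0, 0, 2.5, 0, 0, 0, 0, 0, 0, 0, 0, 0, 0, 0, 0, 0, 0, 0]

```text
t: 2.52
tcp_pos: [473.0, -253.1, 55.1]
tcp_rot: [3.128, -0.007, -0.015]
contact_force: [0.4, -0.8, 0.6]
opening: 65.1
```

```bash
python3 - <<'E'
from h import *
for i in range(2):
    s=robot.sense();print(s['tcp_pos'],s['tcp_rot']); wcheck('spacer',16,'w2'); 
E
```

```text
[ 472.97759963 -253.05908003   55.06930106] [ 3.12771084 -0.00699729 -0.01531049]
spacer [294.2 251.3] box [263 219  62  65] [ 471.8 -235.5   16. ]
[ 472.76331477 -252.96711032   55.1220108 ] [ 3.12775837 -0.00667796 -0.01534987]
spacer [294.3 251. ] box [263 219  62  65] [ 472.7 -235.7   16. ]
```

View pics/w2.png

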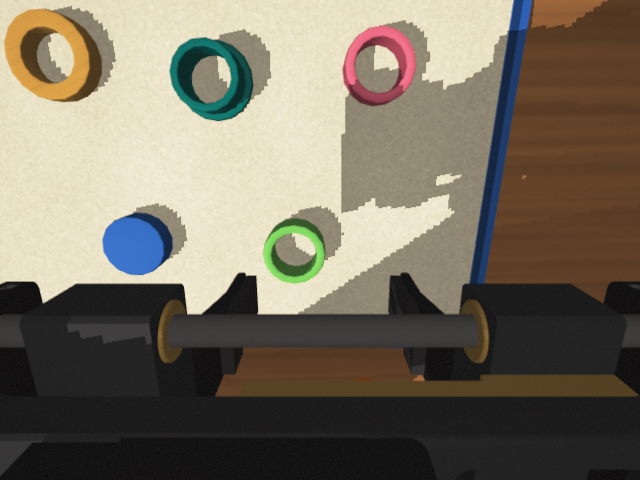

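>>> apply_moves:
  moves: [0, -1.75, 0, 0.8, -0.4, -0.9, 0, 0, 0, 0, 0, 0, 0, 0, 0, 0, 0, 0]

```text
t: 2.87
tcp_pos: [476.9, -237.5, 61.4]
tcp_rot: [3.137, -0.008, 0.0]
contact_force: [0.3, -0.6, 0.0]
opening: 64.9
```

>>> apply_moves:
  moves: [-0.4, 0, 0, 0, -0.4, 0]

```text
t: 2.95
tcp_pos: [474.0, -237.8, 63.0]
tcp_rot: [3.136, -0.003, 0.001]
contact_force: [0.1, -0.5, -0.5]
opening: 65.0
```

>>> apply_moves:
  moves: [0, 0, 0, 0, 0, 0]

```text
t: 3.03
tcp_pos: [474.3, -238.0, 64.0]
tcp_rot: [3.135, -0.004, 0.001]
contact_force: [0.3, 0.3, -0.3]
opening: 65.4
```

>>> apply_moves:
  moves: [-0.2, -0.1, 1.6, 0.2, 0, 0, 0, 0, 1.6, 0, 0, 0, 0, 0, 1.3, 0, 0, 0, 0, 0, 0.1, 0, 0, 0]

```text
t: 3.37
tcp_pos: [475.9, -239.4, 21.3]
tcp_rot: [3.132, -0.011, 0.002]
contact_force: [-0.4, 0.6, -0.6]
opening: 65.0
```

>>> apply_moves:
  moves: [-0.4, -0.3, 0.9, 0.5, -0.6, 0, 0, 0, 0.1, 0, 0, 0]

```text
t: 3.53
tcp_pos: [471.9, -236.4, 11.4]
tcp_rot: [3.142, -0.0, 0.003]
contact_force: [-0.0, 0.2, -0.1]
opening: 65.2
```

```bash
python3 - <<'E'
from h import *
s=robot.sense();print(s['tcp_pos'],s['tcp_rot']); wcheck('spacer',16,'w3'); 
E
```

```text
[ 471.87971226 -236.4111322    11.39417054] [ 3.14156204e+00 -2.12179166e-07  2.64937404e-03]
spacer [318.4 272.5] box [281 233  75  79] [ 472.6 -236.4   16. ]
```

View pics/w3.png

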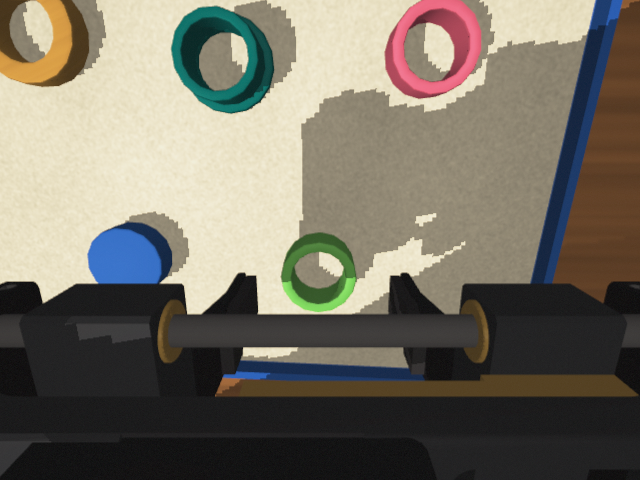

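>>> apply_moves:
  moves: [0, 0, -0.2, 0, 0, 0, 0, 0, 0, 0, 0, 0, 0, 0, 0, 0, 0, 0, 0, 0, 0, 0, 0, 0]
  claw: 3.5
  newtons: 20

```text
t: 3.92
tcp_pos: [474.6, -238.3, 16.9]
tcp_rot: [3.138, -0.005, 0.003]
contact_force: [0.1, 0.1, -0.9]
opening: 46.0
```

>>> apply_moves:
  moves: [-0.2, -0.1, 0.3, 0, -0.3, 0, 0, -0.05, 0.1, 0, 0, 0]

```text
t: 4.08
tcp_pos: [473.2, -237.4, 13.8]
tcp_rot: [3.137, -0.001, 0.003]
contact_force: [-1.0, 0.3, -0.5]
opening: 37.2
```

```bash
python3 - <<'E'
from h import *
s=robot.sense();print(s['tcp_pos'],s['opening']); wcheck('spacer',16,'w4')
cv2.imwrite('pics/s4.png',imaging.snapshot('side')[:,:,::-1])
E
```

```text
[ 473.23661823 -237.37839688   13.7650919 ] 37.20925757775503
spacer [317.1 273. ] box [281 234  73  78] [ 472.3 -235.8   16. ]
```

View pics/w4.png

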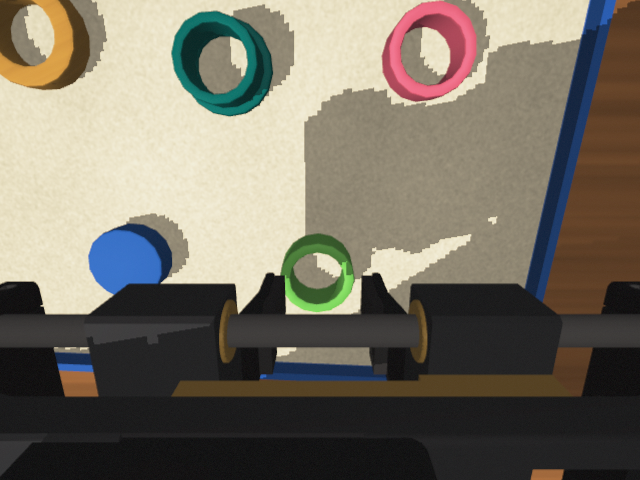

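View pics/s4.png

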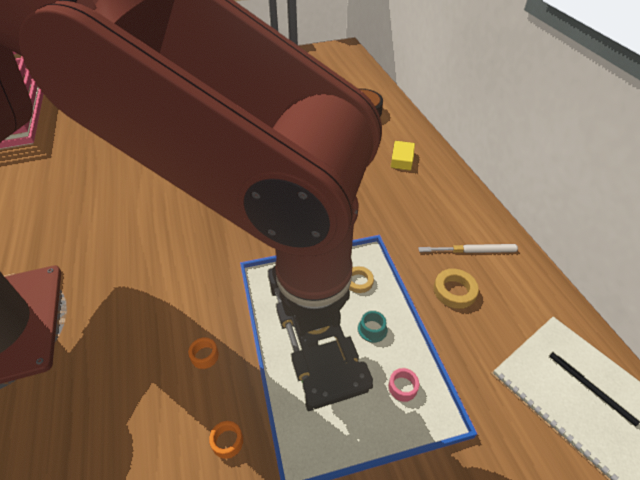

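>>> apply_moves:
  moves: [0, 0, 0, 0, 0, 0]

```text
t: 4.27
tcp_pos: [473.3, -237.3, 13.7]
tcp_rot: [3.137, -0.001, 0.003]
contact_force: [0.0, 0.8, 0.2]
opening: 35.5
```

```bash
python3 - <<'E'
from h import *
s=robot.sense();print(s['tcp_pos'],s['opening']); wcheck('spacer',16,'w5')
im=cv2.imread('pics/w5.png')[200:400,220:420]; cv2.imwrite('pics/w5c.png',cv2.resize(im,(600,600),interpolation=cv2.INTER_NEAREST))
E
```

```text
[ 473.33312029 -237.27253434   13.68938874] 35.49343085119278
spacer [317.4 273.2] box [281 234  74  78] [ 472.1 -235.9   16. ]
```

View pics/w5c.png

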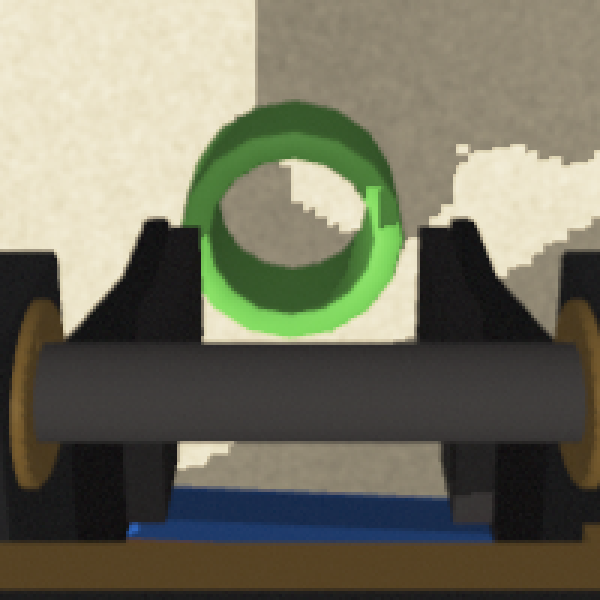

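```bash
python3 - <<'E'
from h import *
s=robot.sense();print(s['tcp_pos'],s['q'])
W=imaging.snapshot('wrist');T=imaging.snapshot('side')
cv2.imwrite('pics/s6.png',cv2.resize(T[220:440,200:420],(660,660))[:,:,::-1])
for th,h in (('spacer',16),('bushing',18)): wcheck(th,h)
def blob(im,lo,hi):
    hsv=cv2.cvtColor(im,cv2.COLOR_RGB2HSV); m=(hsv[...,1]>110)&(hsv[...,0]>=lo)&(hsv[...,0]<=hi)&(hsv[...,2]>80); return hull(m)
c,a,p=blob(W,160,179); print('pink w',c,ray('wrist',c,16),cv2.boundingRect(p))
c,a,p=blob(T[:, :480],160,179); print('pink side',c,ray('side',c,16),cv2.boundingRect(p))
E
```

```text
[ 473.32983017 -237.27640169   13.7054557 ] [-0.61137606  0.18956603  1.91520886 -0.00372042  1.03300254  0.95858011]
spacer [317.3 273.2] box [281 234  74  79] [ 472.1 -235.9   16. ]
bushing [222.2  63.1] box [172  12 101 104] [ 582.9 -189.5   18. ]
pink w [429.61722757  51.35738542] [ 588.98091741 -291.23757683   16.        ] (383, 1, 94, 100)
pink side [403.48145573 384.49466852] [ 587.73921503 -289.68874773   16.        ] (389, 369, 30, 32)
```

View pics/s6.png

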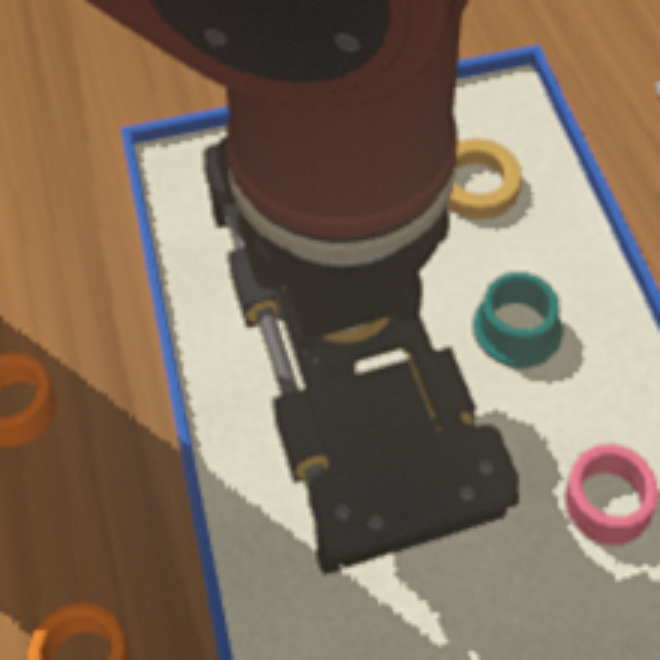

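>>> apply_moves:
  moves: [0, 0, 0, 0, 0, 0, 0, 0, 0, 0, 0, 0, 0, 0, 0, 0, 0, 0, 0, 0, 0, 0, 0, 0, -0.1, 0, 0.1, 0.2, 0, 0]
  claw: 6

```text
t: 4.93
tcp_pos: [472.7, -237.4, 13.0]
tcp_rot: [3.14, -0.002, 0.003]
contact_force: [0.1, 0.7, -0.2]
opening: 57.3
```

```bash
python3 - <<'E'
from h import *
s=robot.sense();print(s['tcp_pos'],s['opening']); wcheck('spacer',16,'w7')
im=cv2.imread('pics/w7.png')[200:400,220:420]; cv2.imwrite('pics/w7c.png',cv2.resize(im,(600,600),interpolation=cv2.INTER_NEAREST))
E
```

```text
[ 472.65484426 -237.44379793   12.95954387] 57.277618568171945
spacer [316.8 272.6] box [280 233  74  79] [ 471.7 -235.7   16. ]
```

View pics/w7c.png

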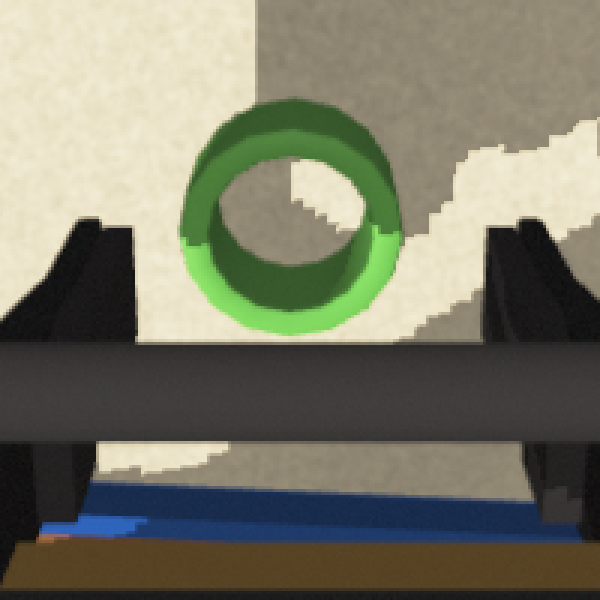

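>>> apply_moves:
  moves: [-0.05, -0.2, 0.6, 0, 0, 0, 0, -0.1, 0.5, 0, 0, 0, 0, 0, 0, 0, 0, 0]

```text
t: 5.23
tcp_pos: [471.5, -234.3, 0.6]
tcp_rot: [3.141, -0.002, 0.002]
contact_force: [0.8, 0.6, -0.7]
opening: 59.7
```

>>> apply_moves:
  moves: [0, 0.1, 0.5, 0, 0, 0, 0, 0, 0.4, 0, 0, 0, 0, 0, 0.1, 0, 0, 0]

```text
t: 5.48
tcp_pos: [471.2, -235.0, -11.0]
tcp_rot: [3.141, -0.001, 0.003]
contact_force: [-0.4, 0.5, -0.8]
opening: 59.8
```

```bash
python3 - <<'E'
from h import *
s=robot.sense();print(s['tcp_pos'],s['opening']); wcheck('spacer',16,'w8')
im=cv2.imread('pics/w8.png')[200:400,220:420]; cv2.imwrite('pics/w8c.png',cv2.resize(im,(600,600),interpolation=cv2.INTER_NEAREST))
E
```

```text
[ 471.19572167 -235.01249938  -10.95168407] 59.81470385987406
spacer [320.7 281.9] box [279 243  84  72] [ 474.9 -235.6   16. ]
```

View pics/w8c.png

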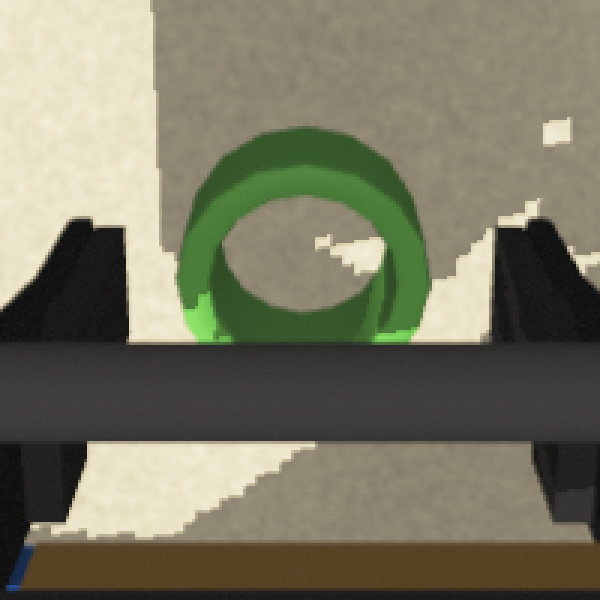

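>>> apply_moves:
  moves: [0, 0, 0.6, 0, 0, 0, 0, 0, 0.5, 0, 0, 0, 0, 0, 0.1, 0, 0, 0]

```text
t: 5.78
tcp_pos: [471.4, -235.2, -23.9]
tcp_rot: [3.141, -0.001, 0.002]
contact_force: [-0.2, -0.4, 1.1]
opening: 60.0
```

```bash
python3 - <<'E'
from h import *
s=robot.sense();print(s['tcp_pos'],s['opening']); wcheck('spacer',16,'w9')
im=cv2.imread('pics/w9.png')[200:400,220:420]; cv2.imwrite('pics/w9c.png',cv2.resize(im,(600,600),interpolation=cv2.INTER_NEAREST))
im=imaging.snapshot('side')[:,:,::-1];cv2.imwrite('pics/s9.png',cv2.resize(im[220:440,200:420],(600,600)))
E
```

```text
[ 471.43814098 -235.22296363  -23.85651035] 59.956242442984006
spacer [320.3 286.3] box [275 250  91  65] [ 478.4 -235.6   16. ]
```

View pics/w9.png

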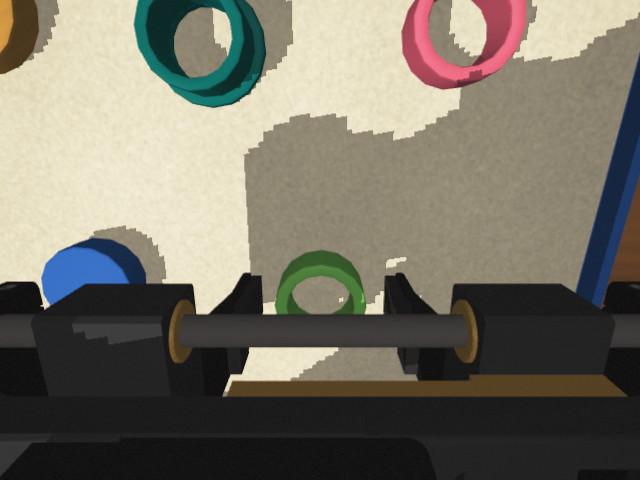

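View pics/s9.png

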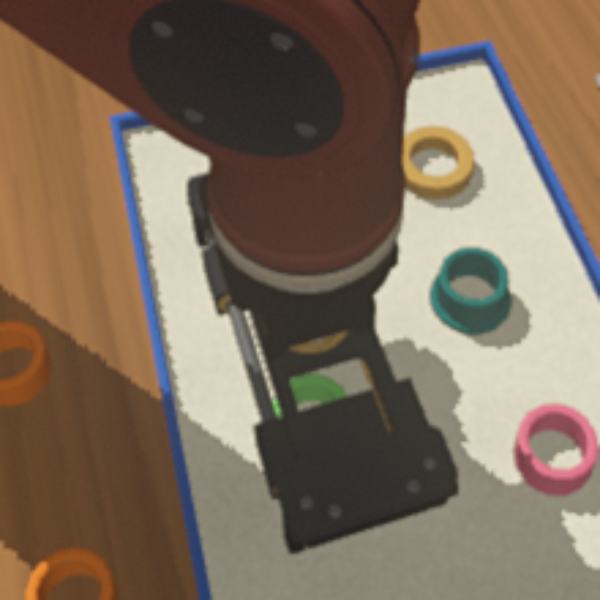

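```bash
python3 - <<'E'
from h import *
a=ray('wrist',(320,330),0);b=ray('wrist',(320,330),100)
P=lambda t:a+(b-a)*t
# side rays through rod pixels: unknown t (rod x,z), y free
c=imaging.camera_params('side')
for uv in [(287.3,333.7),(294,351),(300.8,370.3)]:
    best=min(((abs(ray('side',uv,z)[0]-(P(z/100)[0]))),z) for z in np.arange(-20,200,0.5))
    z=best[1]; print(uv,best,ray('side',uv,z),P(z/100))
for n in('side','top'):
    K,R,t=c['K'],c['R'],c['t']
def proj(X):
    q=c['K']@(c['R']@np.array(X,float)+c['t']); return q[:2]/q[2]
for X in [(471.4,-235.2,-24),(471.4,-235,14),(471.4,-235,46),(471.4,-235,60)]: print(X,proj(X), (proj(X)-[200,220])*600/220)
E
```

```text
(287.3, 333.7) (np.float64(0.11726815078083064), np.float64(12.5)) [ 452.92357344 -158.53156707   12.5       ] [ 453.04084159 -235.54562665   12.5       ]
(294, 351) (np.float64(0.045468247180110666), np.float64(15.0)) [ 454.56259486 -191.50247176   15.        ] [ 454.51712662 -235.55745289   15.        ]
(300.8, 370.3) (np.float64(0.05390661373405692), np.float64(16.5)) [ 455.45680425 -224.96171919   16.5       ] [ 455.40289763 -235.56454864   16.5       ]
(471.4, -235.2, -24) [313.71102875 385.65009066] [310.12098751 451.77297452]
(471.4, -235, 14) [313.40507932 374.13223963] [309.28657996 420.36065353]
(471.4, -235, 46) [313.16207669 363.73124733] [308.62384552 391.9943109 ]
(471.4, -235, 60) [313.04981062 358.9260378 ] [308.31766533 378.889194  ]
```

View pics/w9c.png

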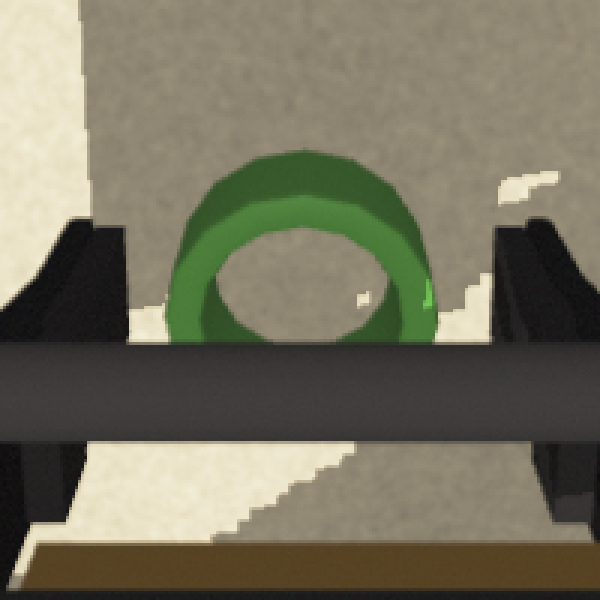

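>>> apply_moves:
  moves: [0, 0, 0.4, 0, 0, 0, 0, 0, 0, 0, 0, 0, 0, 0, 0, 0, 0, 0, 0, 0, 0, 0, 0, 0, 0, 0, 0, 0, 0, 0]
  claw: 3.2
  newtons: 20

```text
t: 6.3
tcp_pos: [472.0, -235.5, -27.4]
tcp_rot: [3.14, -0.002, 0.002]
contact_force: [1.0, 0.2, 0.9]
opening: 41.5
```

>>> apply_moves:
  moves: [0, 0, 0, 0, 0, 0, 0, 0, -2, 0, 0, 0, 0, 0, -3, 0, 0, 0, 0, 0, -3, 0, 0, 0, 0, 0, -2, 0, 0, 0, 0.5, -2, 0, 0, 0, 0, 0.6, -3.5, 0, 0, 0, 0, 0.6, -3.5, 0, 0, 0, 0, 0.6, -3.5, 0, 0, 0, 0, 0.6, -3.5, 0, 0, 0, 0, 0.6, -3.5, 0, 0, 0, 0, 0, 0, 0, 0, 0, 0]

```text
t: 7.3
tcp_pos: [509.3, -35.5, 80.5]
tcp_rot: [3.139, -0.009, -0.006]
contact_force: [-0.0, 0.1, -0.3]
opening: 41.1
```

```bash
python3 - <<'E'
from h import *
s=robot.sense();print(s['tcp_pos'],s['tcp_rot'],s['opening']); wcheck('spacer',16,'w10')
im=imaging.snapshot('side')[:,:,::-1];cv2.imwrite('pics/s10.png',im)
E
```

```text
[509.30740341 -35.4954556   80.46750985] [ 3.13896999 -0.00861245 -0.00551894] 41.06177567181482
spacer [322.7 287.9] box [276 253  94  62] [469.4 -39.6  16. ]
```

View pics/w10.png

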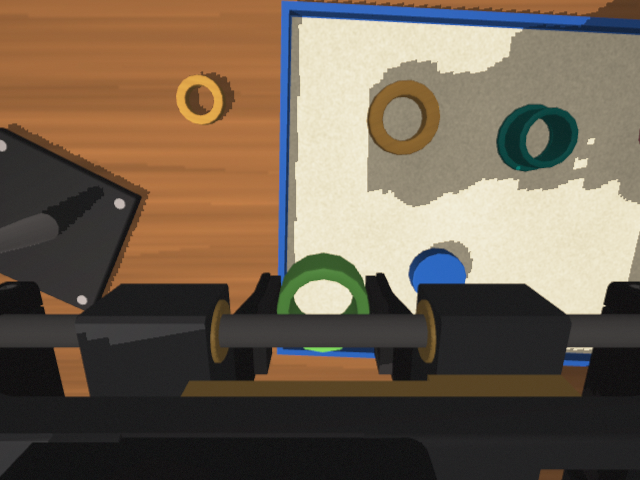

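View pics/s10.png

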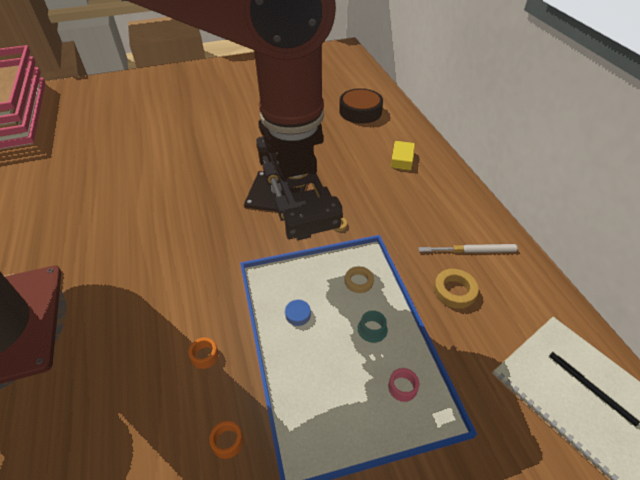

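>>> apply_moves:
  moves: [0.1, -3.5, 0, 0.1, -0.5, -0.3, 0.1, -3.5, 0, 0, 0, 0, 0.1, -3.5, 0, 0, 0, 0, 0.1, -3.5, 0, 0, 0, 0, 0.1, -3.5, 0, 0, 0, 0, 0, -2.8, 0, 0, 0, 0, 0, 0, 0, 0, 0, 0, 0, 0, 0, 0, 0, 0]

```text
t: 8.07
tcp_pos: [518.8, 158.9, 79.8]
tcp_rot: [3.133, -0.002, -0.016]
contact_force: [-0.6, -0.1, -0.2]
opening: 41.5
```

```bash
python3 - <<'E'
from h import *
s=robot.sense();print(s['tcp_pos'],s['tcp_rot'],s['opening']); wcheck('spacer',16,'w11')
im=imaging.snapshot('top')[:,:,::-1];cv2.imwrite('pics/t11.png',im)
im=imaging.snapshot('side')[:,:,::-1];cv2.imwrite('pics/s11.png',cv2.resize(im[100:260,180:380],(800,640))[:600])
E
```

```text
[518.75919598 158.88444899  79.81804069] [ 3.13336084e+00 -2.41887474e-03 -1.58740134e-02] 41.51205707893088
spacer [322.6 287.4] box [276 252  94  63] [479.2 157.1  16. ]
```

View pics/w11.png

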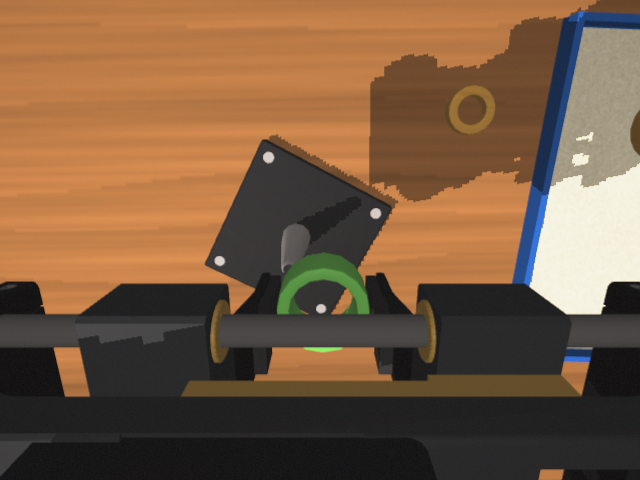

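View pics/s11.png

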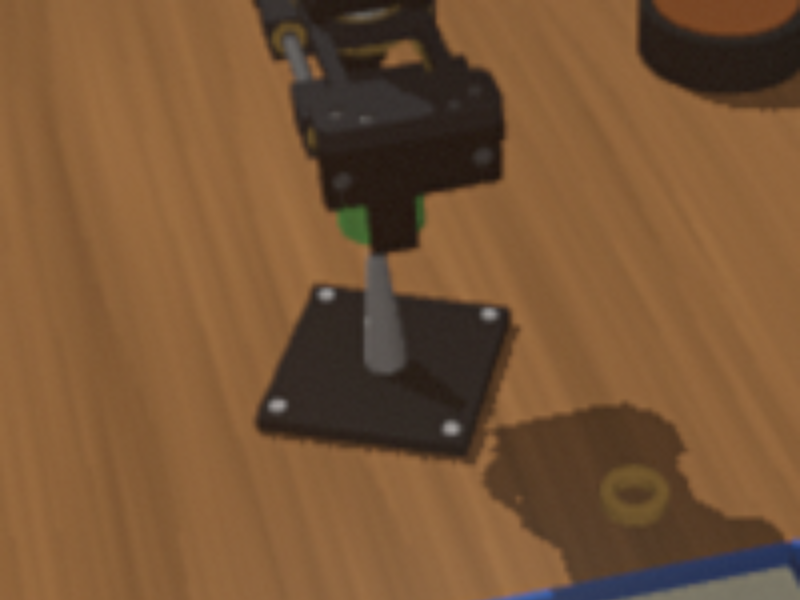

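```bash
python3 - <<'E'
from h import *
P=[ray('wrist',c,11)[:2] for c in [(268.5,157),(320.7,309),(375.5,213),(219.5,261)]]
print(np.array(P).round(1),np.mean(P,0),np.linalg.norm(P[0]-P[1]),np.linalg.norm(P[2]-P[3]))
t=[ray('top',c,11)[:2] for c in[(201,205),(220,272),(244,228),(175,248)]];print(np.mean(t,0),np.linalg.norm(t[0]-t[1]),np.linalg.norm(t[2]-t[3]))
print(ray('wrist',(289,268),80), ray('wrist',(322.7,290),112))
s=[ray('side',(180+x/4,100+y/4),11)[:2] for x,y in[(326,295),(489,314),(451,428),(277,405)]];print(np.mean(s,0))
print('tipside',ray('side',(180+377/4,100+256/4),80))
E
```

```text
[[580.  193.5]
 [457.9 158.1]
 [537.1 115.1]
 [501.1 236.5]] [519.01760882 175.78028231] 127.12473522698966 126.6602749398563
[514.78630686 177.0676162 ] 127.61053128549328 128.19753241134512
[520.30023761 175.65326545  80.        ] [520.41065118 156.28042321 112.        ]
[520.00430117 176.75919161]
tipside [519.7501946  173.22429527  80.        ]
```

>>> apply_moves:
  moves: [0, -1.6, 0, 0.5, -0.1, -0.9, 0, -0.1, 0, 0, 0, 0, 0, 0, 0, 0, 0, 0]

```text
t: 8.47
tcp_pos: [519.8, 172.1, 79.7]
tcp_rot: [-3.141, -0.0, -0.007]
contact_force: [-0.2, 0.9, -0.5]
opening: 41.2
```

```bash
python3 - <<'E'
from h import *
s=robot.sense();print(s['tcp_pos'],s['tcp_rot'],s['opening']); wcheck('spacer',16,'w12')
im=cv2.imread('pics/w12.png')[100:350,220:470]; cv2.imwrite('pics/w12c.png',cv2.resize(im,(600,600),interpolation=cv2.INTER_NEAREST))
E
```

```text
[519.76668672 172.08534308  79.69258895] [-3.14071367e+00 -2.53611599e-04 -6.98272032e-03] 41.15640850428881
spacer [322.7 287. ] box [276 253  94  61] [480.5 170.7  16. ]
```

View pics/w12c.png

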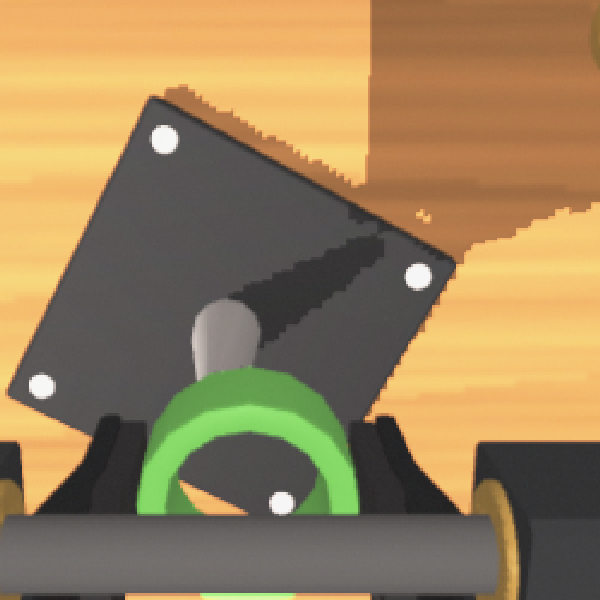

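>>> apply_moves:
  moves: [0, -0.4, 0.5, 0, 0, -0.3, 0, 0, 1.5, 0, 0, 0, 0, 0, 1.5, 0, 0, 0, 0, 0, 1.5, 0, 0, 0, 0, 0, 0.3, 0, 0, 0]

```text
t: 8.93
tcp_pos: [522.2, 176.0, 26.1]
tcp_rot: [-3.14, -0.005, -0.002]
contact_force: [-0.4, -0.0, -1.3]
opening: 41.1
```

>>> apply_moves:
  moves: [-0.3, 0, 0.5, 0, -0.3, 0, 0, 0, 1, 0, 0, 0, 0, 0, 1, 0, 0, 0, -0.1, 0, 0.3, 0, -0.1, 0]

```text
t: 9.27
tcp_pos: [518.2, 176.2, -3.7]
tcp_rot: [-3.14, 0.002, -0.002]
contact_force: [-1.2, -0.6, -1.0]
opening: 40.9
```

```bash
python3 - <<'E'
from h import *
s=robot.sense();print(s['tcp_pos'],s['tcp_rot'],s['contact_force']); wcheck('spacer',16,'w13')
im=imaging.snapshot('side')[:,:,::-1];cv2.imwrite('pics/s13.png',cv2.resize(im[100:260,180:380],(800,640))[:600])
E
```

```text
[518.20138628 176.15556616  -3.66872907] [-3.13990154e+00  1.62083272e-03 -2.25563592e-03] [-1.20943516 -0.63624099 -0.99020029]
spacer [322.8 286.8] box [276 252  94  62] [515.8 174.3  16. ]
```

View pics/s13.png

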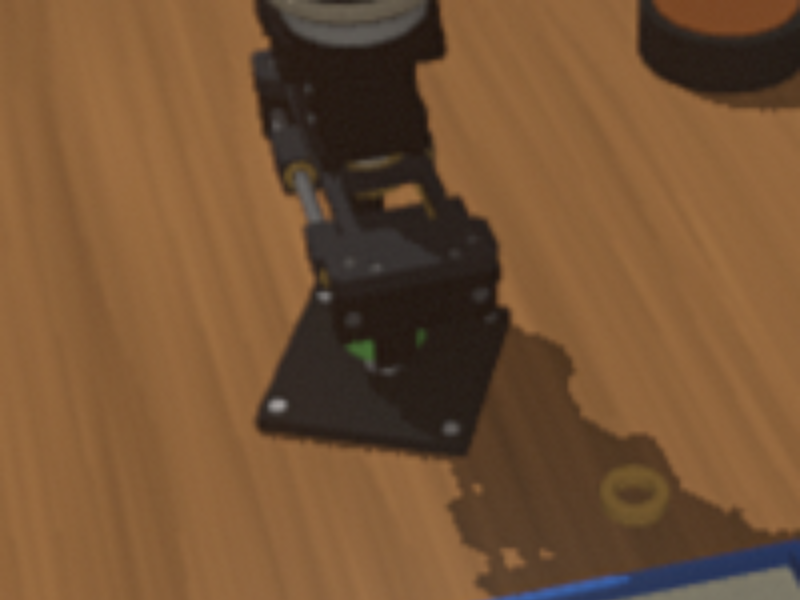

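View pics/w13.png

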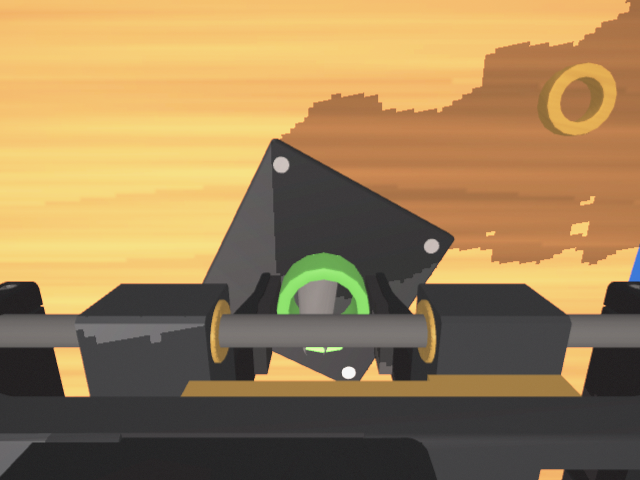

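>>> apply_moves:
  moves: [0, -0.1, 0.8, 0, 0, 0, 0, 0, 0.6, 0, 0, 0, 0, 0, 0.2, 0, 0, 0]

```text
t: 9.62
tcp_pos: [520.2, 177.7, -18.5]
tcp_rot: [-3.139, -0.002, -0.002]
contact_force: [0.1, 0.4, 0.4]
opening: 41.4
```

>>> apply_moves:
  moves: [-0.1, 0.1, 0.3, 0, 0, 0, 0, 0, 0.2, 0, 0, 0]

```text
t: 9.78
tcp_pos: [519.4, 176.7, -22.9]
tcp_rot: [-3.139, -0.002, -0.002]
contact_force: [-10.0, -2.8, 21.5]
opening: 40.9
```

>>> apply_moves:
  moves: [0, 0, -0.1, 0, 0, 0, 0, 0, 0, 0, 0, 0, 0, 0, 0, 0, 0, 0, 0, 0, 0, 0, 0, 0, 0, 0, -1, 0, 0, 0, 0, 0, -3, 0, 0, 0, 0, 0, -4, 0, 0, 0, 0, 0, -3, 0, 0, 0, 0, 0, 0, 0, 0, 0]
  claw: 6.6

```text
t: 10.53
tcp_pos: [516.4, 175.7, 91.7]
tcp_rot: [-3.141, 0.005, -0.002]
contact_force: [-0.3, 0.2, 1.3]
opening: 65.9
```

```bash
python3 - <<'E'
from h import *
s=robot.sense();print(s['tcp_pos'],s['tcp_rot'],s['contact_force']); wcheck('spacer',21,'w14')
im=imaging.snapshot('side')[:,:,::-1];cv2.imwrite('pics/s14.png',cv2.resize(im[100:260,180:380],(800,640))[:600])
E
```

```text
[516.40661993 175.72648372  91.68610455] [-3.14068118e+00  4.70068918e-03 -2.12108425e-03] [-0.25363812  0.21906317  1.31785228]
spacer [323.4 230.4] box [296 203  54  58] [520.5 173.2  21. ]
```

View pics/s14.png

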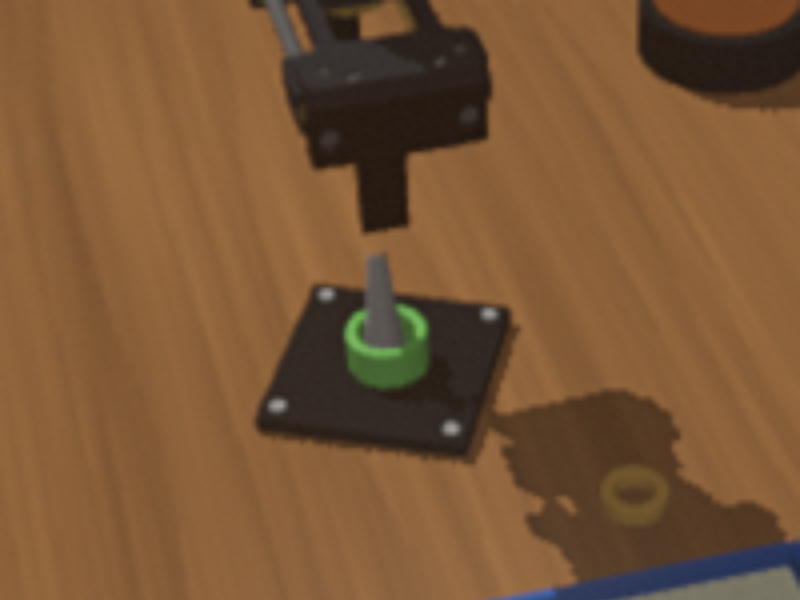

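View pics/w14.png

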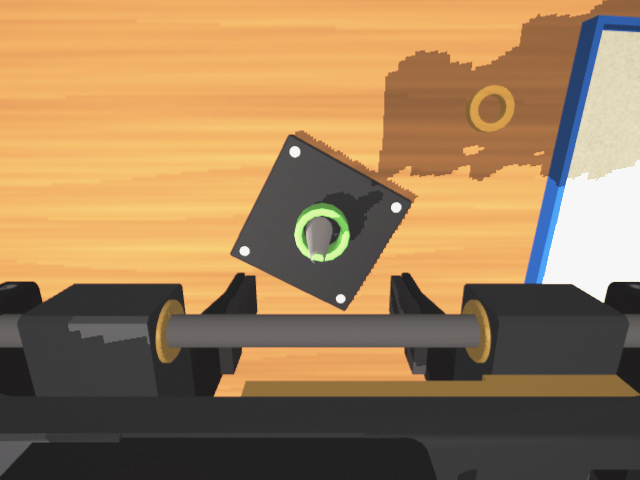

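```bash
python3 - <<'E'
from h import *
for z in range(100,150,5): print(z,ray('side',(276.3,157.5),z).round(1))
wcheck('washer',12)
E
```

```text
100 [523.5 165.9 100. ]
105 [522.2 159.3 105. ]
110 [520.9 152.7 110. ]
115 [519.7 146.2 115. ]
120 [518.4 139.6 120. ]
125 [517.1 133.  125. ]
130 [515.8 126.5 130. ]
135 [514.5 119.9 135. ]
140 [513.3 113.3 140. ]
145 [512.  106.7 145. ]
washer [295.8 158.8] box [  0   0 640 363] [570.3 192.7  12. ]
washer [169.  330.9] box [155 299  29  64] [427.3 303.8  12. ]
washer [401.7 374.9] box [213 347 427  50] [382.4 103.2  12. ]
```

>>> apply_moves:
  moves: [1, 2, 0, 0, 0, 0, 1, 3.5, 0, 0, 0, 0, 1, 3.5, 0, 0, 0, 0, 1, 3.5, 0, 0, 0, 0, 1, 3.5, 0, 0, 0, 0, 1, 3.5, 0, 0, 0, 0, 1, 3.5, 0, 0, 0, 0, 0.8, 3.5, 0, 0, 0, 0, 0, 0, 0, 0, 0, 0, 0, 0, 0, 0, 0, 0]
  claw: 7.2

```text
t: 11.52
tcp_pos: [578.3, -98.8, 63.3]
tcp_rot: [-3.137, 0.045, 0.003]
contact_force: [0.2, 0.4, 0.2]
opening: 72.1
```

```bash
python3 - <<'E'
from h import *
s=robot.sense();print(s['tcp_pos'],s['tcp_rot']); wcheck('washer',12,'w15')
E
```

```text
[578.31803826 -98.8392846   63.34829225] [-3.13691297e+00  4.47059395e-02  2.94672222e-03]
washer [282.9 127.5] box [  0   0 640 315] [656.2 -74.1  12. ]
washer [314.1 215.9] box [279 181  71  71] [596.7 -94.2  12. ]
washer [156.6 330.9] box [142 299  31  65] [502.1  30.4  12. ]
washer [489. 331.] box [474 299  31  64] [ 503.6 -231.6   12. ]
washer [460.1 386. ] box [257 374 383  23] [ 450.3 -215.6   12. ]
```

View pics/w15.png

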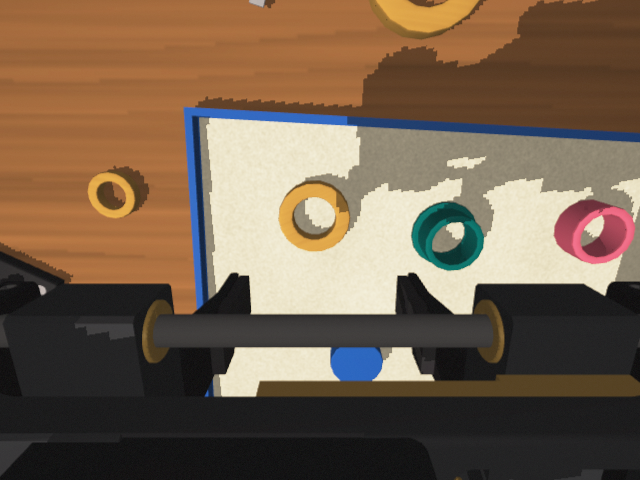

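>>> apply_moves:
  moves: [0.9, -0.2, 0, -0.3, 2.6, 0.2, 0.8, -0.2, 0, 0, 0, 0, 0, 0, 0, 0, 0, 0]

```text
t: 11.82
tcp_pos: [592.4, -91.5, 59.2]
tcp_rot: [-3.14, 0.006, 0.001]
contact_force: [-0.6, 0.1, -0.0]
opening: 72.1
```

```bash
python3 - <<'E'
from h import *
s=robot.sense();print(s['tcp_pos'],s['tcp_rot']); wcheck('washer',12,'w16')
E
```

```text
[592.4496216  -91.51088572  59.16488694] [-3.14037133e+00  5.53600428e-03  9.99926678e-04]
washer [287.2 131.6] box [  0   0 640 315] [669.1 -69.8  12. ]
washer [324.2 239.3] box [289 204  71  71] [596.1 -94.   12. ]
washer [156.6 330.8] box [142 299  31  64] [522.7  34.   12. ]
washer [489.  330.9] box [474 299  31  64] [ 523.1 -220.4   12. ]
washer [460.1 386. ] box [257 374 383  23] [ 472.9 -203.8   12. ]
```

>>> apply_moves:
  moves: [0.3, 0.2, 1.5, 0, 0.3, 0, 0, 0, 2, 0, 0, 0, 0, 0, 2, 0, 0, 0, 0, 0, 1.5, 0, 0, 0, 0, 0, 0.2, 0, 0, 0]
  claw: 6.8

```text
t: 12.28
tcp_pos: [596.1, -88.4, -13.5]
tcp_rot: [-3.141, 0.002, 0.01]
contact_force: [-0.2, 0.4, 0.1]
opening: 68.4
```

```bash
python3 - <<'E'
from h import *
s=robot.sense();print(s['tcp_pos'],s['tcp_rot'],s['contact_force']); wcheck('washer',12,'w17')
E
```

```text
[596.09522779 -88.4412797  -13.45118927] [-3.14069203e+00  1.83565923e-03  9.93991599e-03] [-0.24689782  0.38785388  0.14003662]
washer [288.8 124.4] box [  0   0 640 301] [676.8 -73.8  12. ]
washer [330.5 279.7] box [282 238  98  77] [600.6 -94.1  12. ]
washer [164.6 330.9] box [150 299  30  64] [569.9  -5.2  12. ]
washer [481.  330.9] box [466 299  31  64] [ 571.7 -175.6   12. ]
washer [453.4 386.1] box [247 374 393  23] [ 536.4 -164.7   12. ]
```

View pics/w17.png

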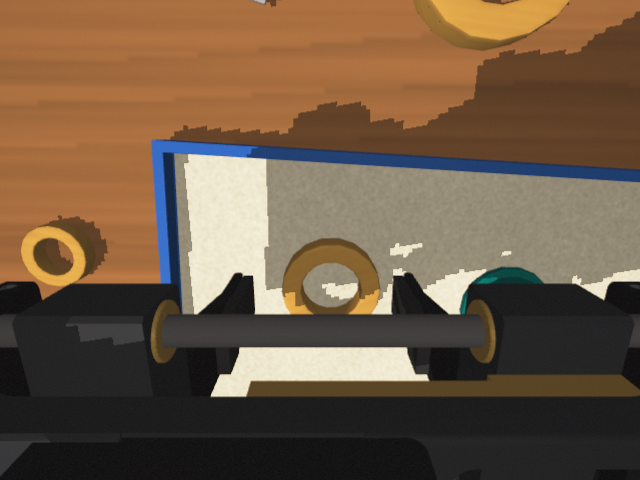

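>>> apply_moves:
  moves: [0, 0.4, 0.4, 0, 0, 0.6, 0, 0.1, 0.6, 0, 0, 0, 0, 0, 0.1, 0, 0, 0]

```text
t: 12.58
tcp_pos: [598.0, -93.0, -22.3]
tcp_rot: [-3.141, -0.0, 0.001]
contact_force: [-0.5, -0.1, -1.1]
opening: 67.6
```

>>> apply_moves:
  moves: [-0.2, 0.1, 0.4, 0, 0, 0, 0, 0, 0.2, 0, 0, 0]

```text
t: 12.75
tcp_pos: [597.1, -94.5, -27.2]
tcp_rot: [3.141, -0.003, 0.001]
contact_force: [-0.1, 0.1, -0.3]
opening: 67.8
```

>>> apply_moves:
  moves: [0, 0, 0.15, 0, 0, 0]

```text
t: 12.83
tcp_pos: [597.5, -94.8, -28.4]
tcp_rot: [3.141, -0.003, 0.0]
contact_force: [-0.1, 0.7, 0.5]
opening: 68.3
```

>>> apply_moves:
  moves: [0, 0, 0.15, 0, 0, 0]

```text
t: 12.92
tcp_pos: [597.6, -94.9, -29.7]
tcp_rot: [3.141, -0.004, 0.0]
contact_force: [-0.6, 1.2, 6.4]
opening: 67.8
```

>>> apply_moves:
  moves: [-0.1, 0, -0.1, 0, 0, 0, 0, 0, 0, 0, 0, 0, 0, 0, 0, 0, 0, 0, 0, 0, 0, 0, 0, 0, 0, 0, 0, 0, 0, 0]
  claw: 4
  newtons: 45

```text
t: 13.33
tcp_pos: [596.9, -95.1, -28.2]
tcp_rot: [3.14, -0.005, 0.0]
contact_force: [0.5, -1.5, -1.1]
opening: 49.4
```

>>> apply_moves:
  moves: [0, 0, 0, 0, 0, 0, 0, 0, -1, 0, 0, 0, 0, 0, -2, 0, 0, 0, 0, 0, -3, 0, 0, 0, 0, 0, -3, 0, 0, 0, 0, 0, -2, 0, 0, 0, 0, 0, 0, 0, 0, 0]

```text
t: 13.92
tcp_pos: [592.3, -93.8, 84.6]
tcp_rot: [-3.14, 0.005, 0.0]
contact_force: [1.2, -0.6, -0.5]
opening: 48.6
```

```bash
python3 - <<'E'
from h import *
s=robot.sense();print(s['tcp_pos'],s['tcp_rot'],s['contact_force']); wcheck('washer',12,'w18')
im=imaging.snapshot('side')[:,:,::-1];cv2.imwrite('pics/s18.png',cv2.resize(im[160:320,260:460],(800,640))[:600])
E
```

```text
[592.32599705 -93.83322959  84.60847151] [-3.14014661e+00  4.57470190e-03  2.01207863e-04] [ 1.22875615 -0.57546253 -0.4991556 ]
washer [287.8 124. ] box [  0   0 640 296] [674.5 -70.5  12. ]
washer [322.8 285.2] box [270 248 107  67] [550.2 -95.4  12. ]
washer [203.9 331. ] box [193 299  23  65] [508.3   4.5  12. ]
washer [441.9 331. ] box [431 299  23  64] [ 508.5 -195.6   12. ]
washer [ 65.1 379.5] box [ 59 358  15  39] [460.1 131.1  12. ]
washer [406.8 386. ] box [200 374 401  23] [ 453.6 -169.8   12. ]
```

View pics/w18.png

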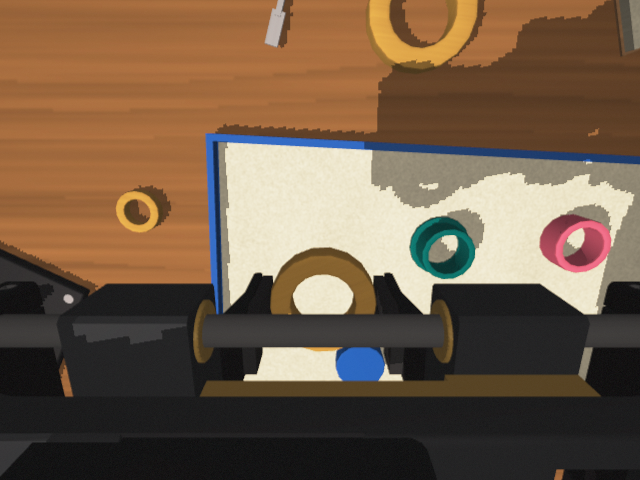

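View pics/s18.png

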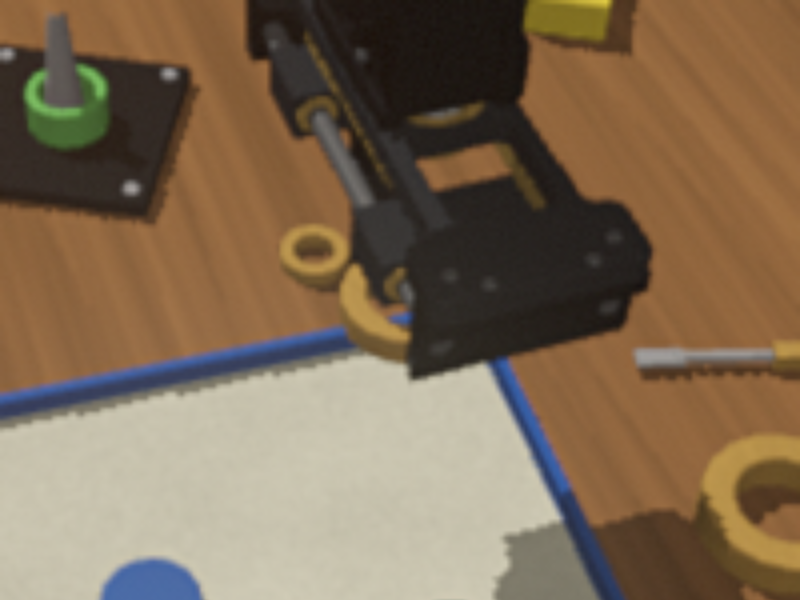

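>>> apply_moves:
  moves: [-0.8, -2, -0.2, 0, 0, 0, -0.9, -3.4, -0.2, 0, 0, 0, -0.9, -3.4, -0.2, 0, 0, 0, -0.9, -3.4, 0, 0, 0, 0, -0.9, -3.4, 0, 0, 0, 0, -0.9, -3.4, 0, 0, 0, 0, -0.9, -3.4, 0, 0, 0, 0, -0.9, -3.0, 0, 0, 0, 0, 0, 0, 0, 0, 0, 0, 0, 0, 0, 0, 0, 0]

```text
t: 14.85
tcp_pos: [500.5, 168.9, 65.9]
tcp_rot: [-3.14, 0.042, -0.005]
contact_force: [0.1, -0.9, -0.6]
opening: 49.3
```

>>> apply_moves:
  moves: [0.5, -0.3, -0.6, 0, 2.4, -0.3, 1, -0.3, -0.4, 0, 0, 0, 0.2, 0, 0, 0, 0, 0, 0, 0, 0, 0, 0, 0]

```text
t: 15.18
tcp_pos: [512.8, 172.5, 68.3]
tcp_rot: [3.14, 0.011, 0.001]
contact_force: [0.0, -0.8, -1.5]
opening: 48.8
```

```bash
python3 - <<'E'
from h import *
s=robot.sense();print(s['tcp_pos'],s['tcp_rot'],s['contact_force']); wcheck('washer',12,'w19')
im=imaging.snapshot('side')[:,:,::-1];cv2.imwrite('pics/s19.png',cv2.resize(im[100:260,180:380],(800,640))[:600])
E
```

```text
[512.84477749 172.4860301   68.25309038] [3.13969797e+00 1.12867783e-02 5.32694164e-04] [ 0.03041395 -0.81181334 -1.47057708]
washer [287.1 168.1] box [  0   0 614 363] [565.8 195.2  12. ]
washer [ 62.8 371.3] box [ 53 347  21  50] [400.4 384.6  12. ]
washer [393.  374.8] box [200 347 401  50] [396.5 112.1  12. ]
```

View pics/w19.png

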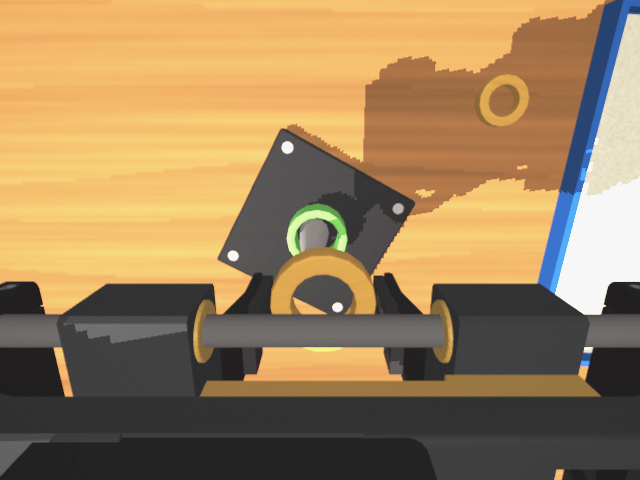

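View pics/s19.png

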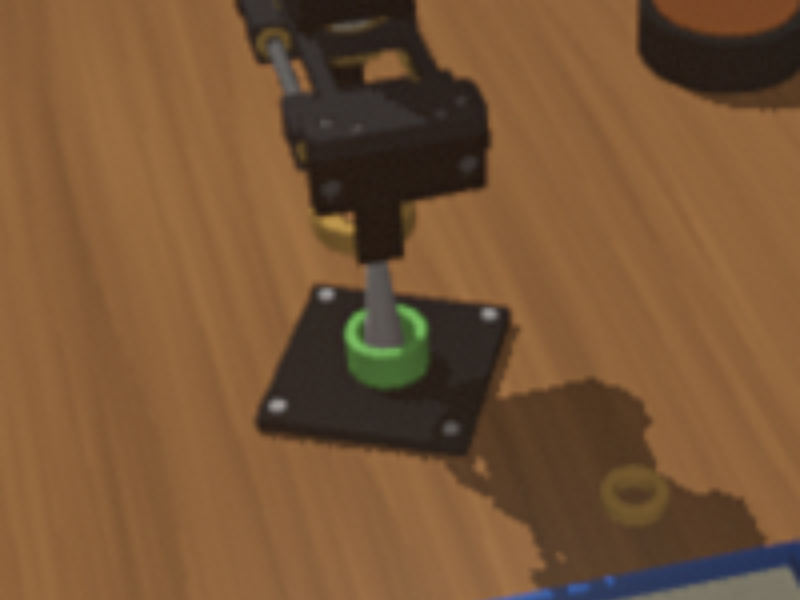

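>>> apply_moves:
  moves: [0.6, -0.3, 0, 0, 0.6, 0, 0, -0.1, 0, 0, 0, 0]

```text
t: 15.45
tcp_pos: [518.8, 175.2, 67.4]
tcp_rot: [3.139, 0.001, -0.002]
contact_force: [-0.2, -0.0, -0.5]
opening: 49.1
```

```bash
python3 - <<'E'
from h import *
s=robot.sense();print(s['tcp_pos'],s['tcp_rot'],s['contact_force']); wcheck('spacer',12,'w20')
im=imaging.snapshot('side')[:,:,::-1];cv2.imwrite('pics/s20.png',cv2.resize(im[120:220,220:320],(500,500)))
E
```

```text
[518.77420813 175.23698935  67.39260875] [ 3.13938745e+00  1.45250023e-03 -1.97929335e-03] [-0.23796978 -0.03613251 -0.46709118]
spacer [321.6 234.8] box [292 212  60  42] [523.8 174.2  12. ]
```

View pics/s20.png

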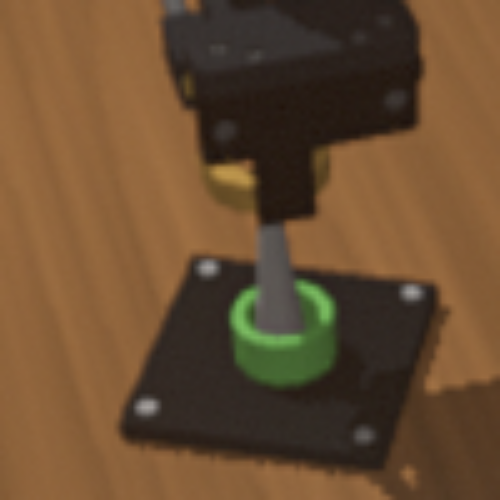

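>>> apply_moves:
  moves: [0.05, -0.1, 1.2, 0.1, 0, 0, 0, 0, 1.5, 0, 0, 0, 0, 0, 1.3, 0, 0, 0, 0, 0, 0.2, 0, 0, 0]

```text
t: 15.88
tcp_pos: [519.8, 176.7, 23.7]
tcp_rot: [-3.141, -0.001, -0.001]
contact_force: [-1.7, 0.3, -2.3]
opening: 48.9
```

>>> apply_moves:
  moves: [0, 0, 0.8, 0, 0, 0, -0.1, 0, 0.8, 0, 0, 0, 0, 0, 0.4, 0, 0, 0]

```text
t: 16.13
tcp_pos: [518.4, 176.7, 1.6]
tcp_rot: [-3.141, -0.0, -0.001]
contact_force: [-0.8, 0.1, -1.1]
opening: 48.8
```

>>> apply_moves:
  moves: [0, 0, 0.15, 0, 0, 0, 0, 0, 0.15, 0, 0, 0]

```text
t: 16.3
tcp_pos: [517.9, 176.6, -1.4]
tcp_rot: [3.142, 0.001, -0.001]
contact_force: [-9.4, -1.2, 24.3]
opening: 49.2
```

>>> apply_moves:
  moves: [0, 0, -0.05, 0, 0, 0, 0, 0, 0, 0, 0, 0, 0, 0, 0, 0, 0, 0, 0, 0, 0, 0, 0, 0, 0, 0, -1, 0, 0, 0, 0, 0, -3, 0, 0, 0, 0, 0, -3.5, 0, 0, 0, 0, 0, -1, 0, 0, 0, 0, 0, 0, 0, 0, 0]
  claw: 6.8

```text
t: 17.05
tcp_pos: [518.9, 176.9, 90.8]
tcp_rot: [-3.141, -0.001, -0.001]
contact_force: [0.8, 0.3, -0.1]
opening: 68.0
```

```bash
python3 - <<'E'
from h import *
s=robot.sense();print(s['tcp_pos'],s['tcp_rot'],s['contact_force']); wcheck('spacer',12,'w21')
im=imaging.snapshot('side')[:,:,::-1];cv2.imwrite('pics/s21.png',cv2.resize(im[120:220,220:320],(500,500)))
E
```

```text
[518.91644441 176.8501385   90.84263833] [-3.14120582e+00 -5.10539116e-04 -9.86536672e-04] [ 0.83679192  0.2562115  -0.05163133]
```

View pics/s21.png

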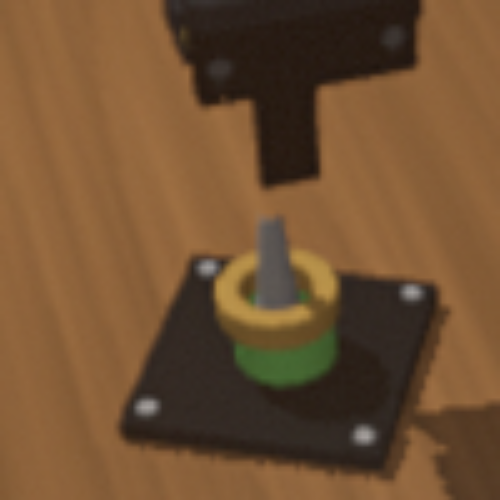

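>>> apply_moves:
  moves: [0.4, 2.5, -0.2, 0, 0, 0, 0.6, 3.5, -0.2, 0, 0, 0, 0.6, 3.5, -0.2, 0, 0, 0, 0.6, 3.5, 0, 0, 0, 0, 0.6, 3.5, 0, 0, 0, 0, 0.6, 3.5, 0, 0, 0, 0, 0.6, 3.5, 0, 0, 0, 0, 0.6, 3.5, 0, 0, 0, 0, 0.6, 3.5, 0, 0, 0, 0, 0.6, 3.5, 0, 0, 0, 0, 0, 0, 0, 0, 0, 0, 0, 0, 0, 0, 0, 0]
  claw: 6.6

```text
t: 18.15
tcp_pos: [563.9, -174.8, 70.2]
tcp_rot: [-3.134, 0.032, 0.004]
contact_force: [0.8, 0.1, -0.2]
opening: 66.0
```

```bash
python3 - <<'E'
from h import *
s=robot.sense();print(s['tcp_pos'],s['tcp_rot'],s['contact_force']); wcheck('bushing',18,'w22')
E
```

```text
[ 563.91864146 -174.79608781   70.23553687] [-3.13353832  0.03162074  0.00388545] [ 0.81681059  0.11300264 -0.18580432]
bushing [340.4 213.5] box [309 181  63  67] [ 584.6 -188.5   18. ]
```

View pics/w22.png

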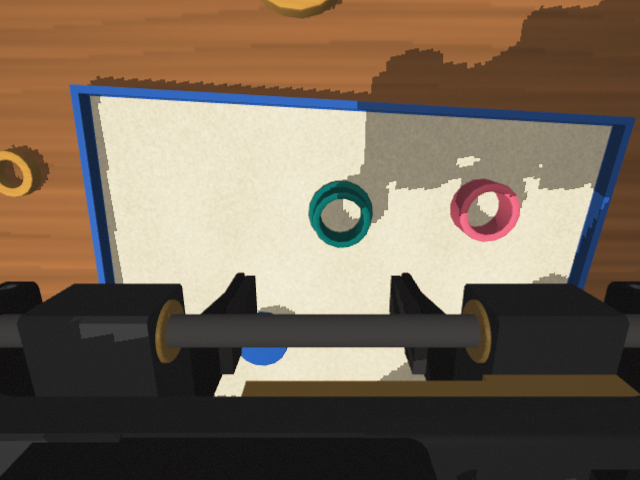

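>>> apply_moves:
  moves: [0.9, 0.7, 0, -0.4, 1.8, 0.2, 0.8, 0.6, 0, 0, 0, 0, 0, 0, 0, 0, 0, 0]

```text
t: 18.45
tcp_pos: [578.9, -184.4, 66.2]
tcp_rot: [-3.138, 0.006, 0.003]
contact_force: [-0.6, -0.0, 0.2]
opening: 65.8
```

```bash
python3 - <<'E'
from h import *
s=robot.sense();print(s['tcp_pos'],s['tcp_rot'],s['contact_force']); wcheck('bushing',16,'w23')
E
```

```text
[ 578.89758024 -184.37071499   66.16888147] [-3.13797282e+00  5.56949219e-03  2.66097822e-03] [-0.61599459 -0.0283659   0.2197476 ]
bushing [326.8 237. ] box [296 205  63  66] [ 583.4 -188.    16. ]
```

>>> apply_moves:
  moves: [0.3, 0.3, 1.5, -0.2, 0.3, 0, 0, 0, 2, 0, 0, 0, 0, 0, 2, 0, 0, 0, 0, 0, 1.5, 0, 0, 0, 0, 0, 0.2, 0, 0, 0]

```text
t: 18.92
tcp_pos: [582.8, -181.4, -6.7]
tcp_rot: [-3.141, 0.001, 0.01]
contact_force: [-1.2, 0.0, -0.3]
opening: 66.4
```

```bash
python3 - <<'E'
from h import *
s=robot.sense();print(s['tcp_pos'],s['tcp_rot'],s['contact_force']); wcheck('bushing',16,'w24')
im=cv2.imread('pics/w24.png')[200:400,220:420]; cv2.imwrite('pics/w24c.png',cv2.resize(im,(600,600),interpolation=cv2.INTER_NEAREST))
E
```

```text
[ 582.76840691 -181.3818186    -6.71201263] [-3.14067608e+00  1.14720927e-03  9.86586875e-03] [-1.20550292  0.00447041 -0.34368229]
bushing [333.5 278.5] box [291 238  85  77] [ 586.8 -188.6   16. ]
```

View pics/w24c.png

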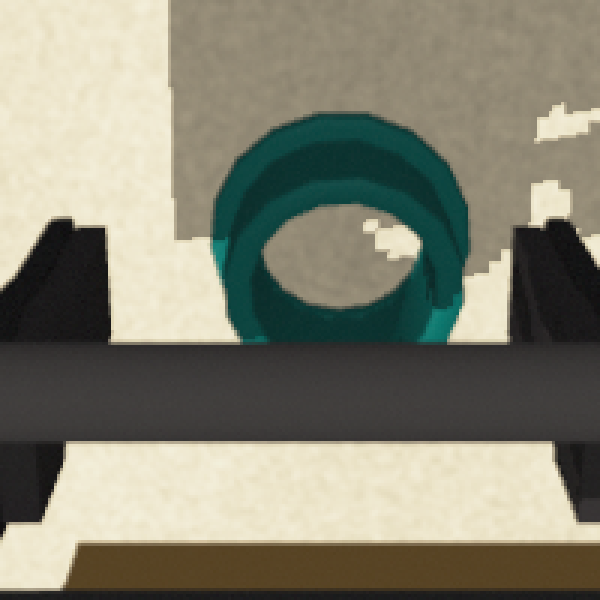

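>>> apply_moves:
  moves: [-0.05, 0.5, 0.4, 0, 0, 0.5, 0, 0.1, 0.6, 0, 0, 0, -0.05, 0, 0.3, 0, 0, 0]

```text
t: 19.22
tcp_pos: [584.0, -187.1, -17.1]
tcp_rot: [3.141, -0.002, 0.003]
contact_force: [-0.6, -0.5, -0.4]
opening: 66.4
```

>>> apply_moves:
  moves: [-0.2, 0.1, 0.4, 0, 0, 0, 0, 0, 0.1, 0, 0, 0]

```text
t: 19.38
tcp_pos: [582.5, -188.6, -21.7]
tcp_rot: [3.141, -0.003, 0.003]
contact_force: [0.2, 0.5, -0.5]
opening: 65.9
```

>>> apply_moves:
  moves: [0, 0, 0, 0, 0, 0, 0, 0, 0, 0, 0, 0, 0, 0, 0, 0, 0, 0, 0, 0, 0, 0, 0, 0, 0, 0, 0, 0, 0, 0, 0, 0, 0, 0, 0, 0]
  claw: 3
  newtons: 20

```text
t: 19.88
tcp_pos: [583.3, -189.4, -20.3]
tcp_rot: [3.14, -0.005, 0.002]
contact_force: [-0.9, 0.5, -0.6]
opening: 39.2
```

```bash
python3 - <<'E'
from h import *
s=robot.sense();print(s['tcp_pos'],s['tcp_rot'],s['opening']); wcheck('bushing',16,'w25')
im=cv2.imread('pics/w25.png')[200:400,220:420]; cv2.imwrite('pics/w25c.png',cv2.resize(im,(600,600),interpolation=cv2.INTER_NEAREST))
E
```

```text
[ 583.31041167 -189.40892636  -20.28921699] [ 3.13963146e+00 -5.14129128e-03  1.90803807e-03] 39.24464848891332
bushing [322.6 282.7] box [279 246  88  68] [ 590.6 -190.9   16. ]
```

View pics/w25c.png

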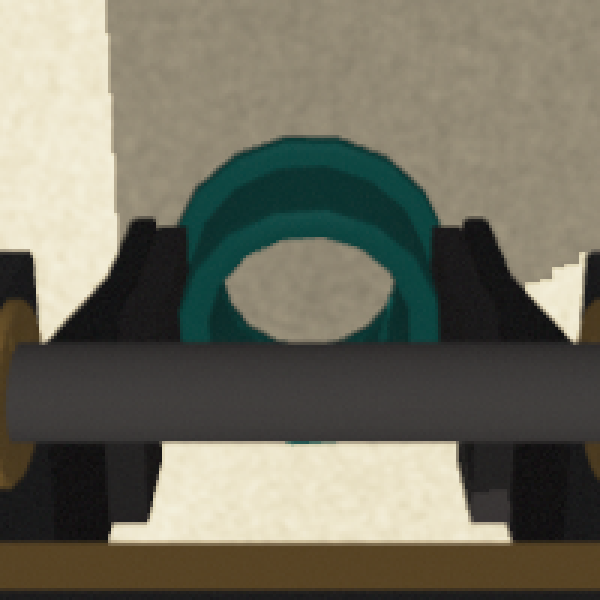

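>>> apply_moves:
  moves: [0, 0, 0, 0, 0, 0, 0, 0, -1, 0, 0, 0, 0, 0, -2.5, 0, 0, 0, 0, 0, -3.5, 0, 0, 0, 0, 0, -3.5, 0, 0, 0, 0, 0, -1.5, 0, 0, 0, -0.4, -2, -0.3, 0, 0, 0, -0.6, -3.4, -0.3, 0, 0, 0, -0.6, -3.4, -0.2, 0, 0, 0, -0.6, -3.4, 0, 0, 0, 0, -0.6, -3.4, 0, 0, 0, 0, -0.6, -3.4, 0, 0, 0, 0]

```text
t: 20.93
tcp_pos: [549.8, -0.0, 122.2]
tcp_rot: [3.136, -0.013, -0.009]
contact_force: [0.0, 0.4, -0.4]
opening: 39.8
```

>>> apply_moves:
  moves: [-0.5, -3.3, 0, 0.3, -0.7, -0.5, -0.6, -3.3, 0, 0, 0, 0, -0.6, -3.3, 0, 0, 0, 0, -0.6, -3.3, 0, 0, 0, 0, -0.6, -3, 0, 0, 0, 0, 0, 0, 0, 0, 0, 0, 0, 0, 0, 0, 0, 0]

```text
t: 21.52
tcp_pos: [517.7, 176.7, 129.2]
tcp_rot: [-3.139, -0.008, 0.007]
contact_force: [0.6, -0.7, 0.3]
opening: 40.0
```

>>> apply_moves:
  moves: [0, 0, 1.5, -0.1, -0.4, 0.3, 0, 0, 1.5, 0, 0, 0, 0, 0, 1.2, 0, 0, 0, 0, 0, 0.2, 0, 0, 0]

```text
t: 21.85
tcp_pos: [519.9, 174.6, 84.2]
tcp_rot: [-3.141, -0.004, -0.001]
contact_force: [-0.7, -0.0, -1.1]
opening: 39.6
```

```bash
python3 - <<'E'
from h import *
s=robot.sense();print(s['tcp_pos'],s['tcp_rot'],s['opening']); wcheck('bushing',16,'w26')
im=imaging.snapshot('side')[:,:,::-1];cv2.imwrite('pics/s26.png',cv2.resize(im[120:220,220:320],(500,500)))
E
```

```text
[519.87719958 174.61735315  84.22042545] [-3.14070206e+00 -4.15350321e-03 -5.35280057e-04] 39.567607678175065
bushing [322.6 282.5] box [279 245  88  69] [482.7 172.9  16. ]
```

View pics/w26.png

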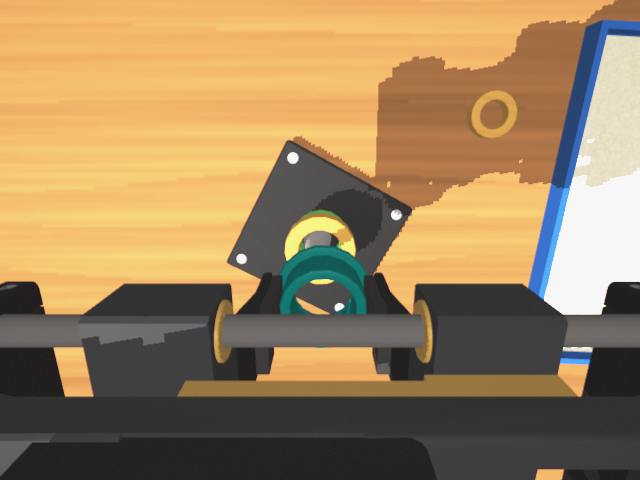

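View pics/s26.png

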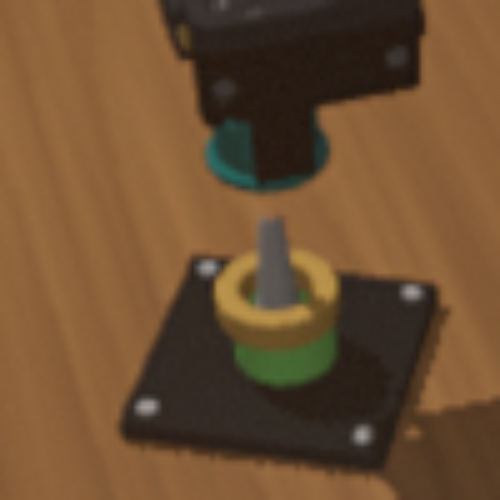

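>>> apply_moves:
  moves: [-0.1, -0.1, 1.2, 0, -0.2, 0, 0, 0, 1.5, 0, 0, 0, -0.1, 0, 1.5, 0, -0.1, 0, 0, 0, 0.6, 0, 0, 0, 0, 0, 0.2, 0, 0, 0]

```text
t: 22.37
tcp_pos: [522.0, 174.2, 34.7]
tcp_rot: [-3.14, -0.005, -0.005]
contact_force: [0.7, 0.4, -0.5]
opening: 39.8
```

>>> apply_moves:
  moves: [-0.3, -0.15, 0.3, 0, -0.3, -0.2, -0.05, 0, 0.5, 0, 0, 0, 0, 0, 0.2, 0, 0, 0]

```text
t: 22.62
tcp_pos: [518.9, 175.7, 24.5]
tcp_rot: [-3.139, 0.0, -0.001]
contact_force: [0.4, 0.5, -0.7]
opening: 39.2
```

>>> apply_moves:
  moves: [0, 0, 0.3, 0, 0, 0, 0, 0, 0.15, 0, 0, 0]

```text
t: 22.78
tcp_pos: [519.4, 175.8, 20.4]
tcp_rot: [-3.139, -0.001, -0.001]
contact_force: [-3.4, -1.1, 8.4]
opening: 39.9
```

Seated at the predicted height (8 N). Release and rise.

>>> apply_moves:
  moves: [0, 0, 0, 0, 0, 0, 0, 0, 0, 0, 0, 0, 0, 0, 0, 0, 0, 0, 0, 0, 0, 0, 0, 0, 0, 0, -1, 0, 0, 0, 0, 0, -3, 0, 0, 0, 0, 0, -4, 0, 0, 0, 0, 0, -3, 0, 0, 0, 0, 0, -2, 0, 0, 0, 0, 0, 0, 0, 0, 0]
  claw: 6.6

```text
t: 23.62
tcp_pos: [518.1, 175.4, 158.4]
tcp_rot: [-3.14, 0.001, -0.001]
contact_force: [1.0, -0.1, 1.6]
opening: 66.1
```

```bash
python3 - <<'E'
from h import *
s=robot.sense();print(s['tcp_pos'],s['contact_force'],s['opening']); wcheck('bushing',59,'w27')
T=imaging.snapshot('top'); im=imaging.snapshot('side')
print([ (r['confidence'],r['centre']) for r in finder.find_in('bushing','side')])
cv2.imwrite('pics/s27.png',np.hstack([cv2.resize(im[120:220,220:320],(400,400)),cv2.resize(T[190:290,160:260],(400,400))])[:,:,::-1])
E
```

```text
[518.0801819  175.42675904 158.41525513] [ 1.01247341 -0.09830171  1.55176692] 66.08363092122141
bushing [322.8 223.9] box [297 197  53  56] [520.7 173.6  59. ]
[(0.89, [514.5, 164.1, 63.8])]
```

View pics/s27.png

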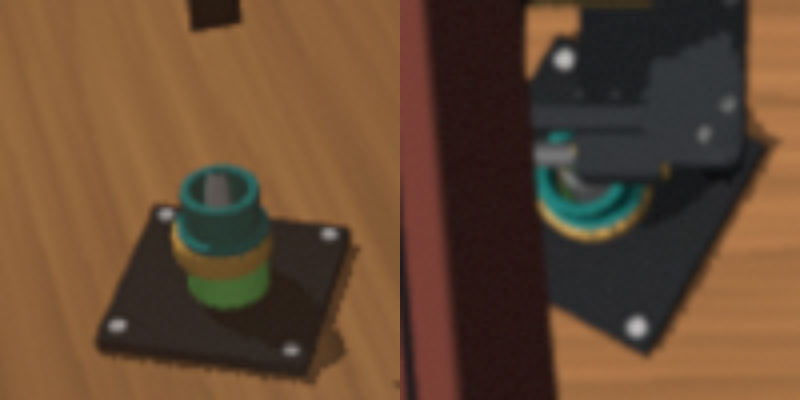

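View pics/w27.png

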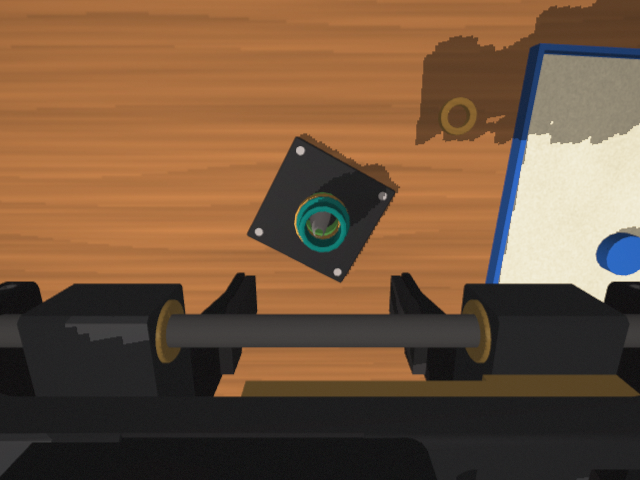

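>>> apply_moves:
  moves: [0, 0, 0, 0, 0, 0, 0, 0, 0, 0, 0, 0, 0, 0, 0, 0, 0, 0]

```text
t: 24.07
tcp_pos: [510.5, 173.9, 145.8]
tcp_rot: [3.14, 0.021, -0.001]
contact_force: [-0.0, 0.9, -0.7]
opening: 65.8
```

```bash
python3 - <<'E'
from h import *
s=robot.sense();print(s['t'],s['tcp_pos'],s['contact_force']); print(job.close_job())
E
```

```text
24.0667 [510.4510232  173.9263708  145.80667147] [-0.03213447  0.94479403 -0.66576049]
the job is handed in; nothing more can be done
None
```

The stack is built and handed in at 24.1 s. The green spacer, the middle-sized brass washer and the teal bushing (flange down) are on the post in that order, with the gripper well clear above them.

**Last checks:**
- **Position:** The side and wrist pictures showed the three parts stacked level around the post. The wrist picture put the bushing within about 3 mm of the post's axis. The washer looked 2–3 mm off the spacer's centre, inside the 13 mm allowed.
- **Height:** Each part met its support within about 1 mm of the height I expected. The contact forces there were about 22, 24 and 8 N upward, which is when I let go.

**What failed or disagreed:**
- **Missed first grasp:** The first grasp of the spacer closed above it. The real finger ends turned out to be about 34 mm behind the stated tool point, which touching the tray floor confirmed. I allowed for this from then on, and nothing was knocked in the process.
- **Stand position:** The top camera placed the stand about 4–5 mm nearer the robot in x than the side and wrist cameras did. I followed the side and wrist cameras.
- **Finder:** Its last side-view position for the bushing was about 12 mm off the post's axis in y. It reports the middle of the visible surface, so I put this down to seeing only the near side.
- **Drift:** The arm moved by about 15 mm during the last idle rows, after the last pictures. It was still well above the stack and felt no contact force.

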